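Re-roller the wire tension tester and prove its spring gauge

TASK

Take every worn black roller off the tension tester's shafts and put it in the red scrap tray, and slide every new white roller on the mat over a shaft of its own until it is fully home on its seat. With all rollers fitted, draw the tester's orange sprung handle out until its pointer is at the red mark, hold it there for two seconds, then ease it back in without letting it snap, and let go. Leave the other things on the bench where they are.

Things in the scene. Friction and masses are not known exactly. Their poses are not given: they have to be found in the camera images.
- tester: wire tension tester, fixed: slate-blue plate 190 (x) x 300 (y) x 12 mm; origin: centre of its underside. Four shafts stand in a row at x = +50, y = -105, -35, 35, 105 mm. At x = -55 mm a blue spring housing (50 wide, top 50 mm above the bench, y = 35 to 145 mm); from it a sprung slide with an orange handle is drawn towards the tester's -y
- shaft1 (a point): foot of steel shaft 1 on its axis, atop its 4 mm high, 24 mm wide seat, 16 mm above the bench; axes as the tester's. The shaft is 14 mm thick and rises 45 mm above this point, the last 5 mm tapering to 7 mm. A roller fully home has its centre 13 mm above this point. Shafts stand 70 mm apart along the tester's y: grip rollers here along its x
- shaft2 (a point): foot of steel shaft 2 on its axis, atop its 4 mm high, 24 mm wide seat, 16 mm above the bench; axes as the tester's. The shaft is 14 mm thick and rises 45 mm above this point, the last 5 mm tapering to 7 mm. A roller fully home has its centre 13 mm above this point. Shafts stand 70 mm apart along the tester's y: grip rollers here along its x
- shaft3 (a point): foot of steel shaft 3 on its axis, atop its 4 mm high, 24 mm wide seat, 16 mm above the bench; axes as the tester's. The shaft is 14 mm thick and rises 45 mm above this point, the last 5 mm tapering to 7 mm. A roller fully home has its centre 13 mm above this point. Shafts stand 70 mm apart along the tester's y: grip rollers here along its x
- shaft4 (a point): foot of steel shaft 4 on its axis, atop its 4 mm high, 24 mm wide seat, 16 mm above the bench; axes as the tester's. The shaft is 14 mm thick and rises 45 mm above this point, the last 5 mm tapering to 7 mm. A roller fully home has its centre 13 mm above this point. Shafts stand 70 mm apart along the tester's y: grip rollers here along its x
- new1: new white plastic roller, a grooved sleeve, 34 mm outside diameter, 16.6 mm bore, 26 mm high; origin at its centre, z along its bore. Starts standing on the teal mat; may be absent
- new2: new white plastic roller, a grooved sleeve, 34 mm outside diameter, 16.6 mm bore, 26 mm high; origin at its centre, z along its bore. Starts standing on the teal mat; may be absent
- new3: new white plastic roller, a grooved sleeve, 34 mm outside diameter, 16.6 mm bore, 26 mm high; origin at its centre, z along its bore. Starts standing on the teal mat; may be absent
- new4: new white plastic roller, a grooved sleeve, 34 mm outside diameter, 16.6 mm bore, 26 mm high; origin at its centre, z along its bore. Starts standing on the teal mat; may be absent
- worn1: worn black roller, same size (34 mm outside diameter, 16.6 mm bore, 26 mm high; origin at its centre, z along its bore). Starts fully home on one of the shafts; may be absent
- worn2: worn black roller, same size (34 mm outside diameter, 16.6 mm bore, 26 mm high; origin at its centre, z along its bore). Starts fully home on one of the shafts; may be absent
- worn3: worn black roller, same size (34 mm outside diameter, 16.6 mm bore, 26 mm high; origin at its centre, z along its bore). Starts fully home on one of the shafts; may be absent
- worn4: worn black roller, same size (34 mm outside diameter, 16.6 mm bore, 26 mm high; origin at its centre, z along its bore). Starts fully home on one of the shafts; may be absent
- mat: thin teal mat 240 x 240 x 3 mm fixed to the bench, on which the new rollers stand; origin at the centre of its underside
- scrap: red open scrap tray fixed to the bench, 170 (x) x 120 (y) x 35 mm outside, walls and floor 4 mm; origin at the centre of its underside
- gauge (a joint): how far the sprung slide is drawn out of the tester, m: 0 = fully in, up to 0.065; the spring pulls back with 4 N at rest and about 9 N at the red mark
- gauge_grip (a point): point to grip on the orange slide handle, an upright block 28 (tester x) x 14 (tester y) x 42 mm high; the point lies on its middle, 54 mm above the bench, 14 mm below its top; its free part begins 26 mm above the bench. Drawing it out moves it along the tester's -y
- pointer (a point): tip of the slide's orange pointer, over the white scale strip 14 mm above the bench; moves with the slide; axes as the tester's
- mark: red mark on the scale strip, 30 to 48 mm beyond the resting pointer; origin in its centre, axes as the tester's. The slide is at the mark when the pointer's y in this frame is 0
- meter: bystander, leave alone: multimeter, red case 90 x 180 x 35 mm; origin at the centre of its underside
- driver: bystander, leave alone: screwdriver with yellow handle, 190 mm long; origin at the centre of its underside
- flux: bystander, leave alone: small flux jar, 44 mm across, 40 mm high; origin at the centre of its underside
- solvent: bystander, leave alone: black solvent bottle, 60 mm across, 140 mm high; origin at the centre of its underside
Mind the look-alikes: they are no part of the job. What is shaped like the new4 but brown is not meant.

How it is judged:
By the outcome, as a careful person would: the job done as asked, in the order asked, and still so for the second after the job is handed in, with the robot touching nothing.
Of new1, new2, new3, new4 only 3 to 4 are there at a start; the rules pass over those that are not, and their reading is None.
Of worn1, worn2, worn3, worn4 only 2 to 3 are there at a start; the rules pass over those that are not, and their reading is None.
At some moment in a run one of new1, new2, new3, new4 may be knocked a few centimetres aside while the robot is not near it.
It also fails if it takes over 210 s, if anything falls off the work surface, if the arm or the gripper's body presses on something with over 40 N, if the wrist force passes 120 N, or if a joint passes its speed limit or range.

ROBOT

A 6-joint arm with a two-finger parallel gripper is mounted at the origin on the work surface. World frame = base frame: x ahead of the robot, y to its left, z up, the work surface at z = 0. Lengths are in m, angles in rad, forces in N, time in s.
With the tool pointing down it reaches from about 0.3 to 0.875 m from the base axis. Payload 4.2 kg.
Tool frame: the origin (TCP) lies at the centre of the arm's flange, where the gripper is bolted on; the fingertips stand 173 mm ahead of it and the grasp point (between the pads) lies 155 mm ahead of it; z points along the fingers, y is the line along which they close (so a half turn about z gives the same grasp; the last joint's range is limited). The gripper opens to 85 mm and grips with 20 to 120 N. Pads are 22 mm wide; open, the fingers measure 114 mm over their backs; the gripper's body (76 mm by 85 mm) begins 54 mm behind the grasp point. The pads swing forward as they close: fully open they stand 13 mm farther back than shut.
Start: joints at [-1.264, 0.32, 1.565, -0, 1.257, -0.02], TCP at [0.185, -0.545, 0.405] pointing down, gripper open.
Joint ranges: [-3.11, 3.11], [-0.84, 2.01], [0.21, 2.61], [-1.34, 4.49], [0.05, 2.63], [-2.56, 2.56]. Speed limits (rad/s): [2.57, 2.57, 3.14, 3.14, 3.14, 3.14].

INTERFACE

Orientations are given as [roll, pitch, yaw] about the fixed x, y, z axes, in that order (R = Rz(yaw) Ry(pitch) Rx(roll)).
In Python, from cell import r, imaging, ticket gives the robot as it stands.
- The arm moves only by the tool jog_arm, never from a script. Its argument "moves" is a list that holds one entry, the list of rows, each a list of 6 numbers: the shift along the tool's x, y, z scaled (see below), then the turn, a rotation vector about the tool's x, y, z scaled (see below). A call has 1 to 5 rows; each row is the pose to reach, as a shift and turn from the pose commanded when the call began, along the tool's axes at that moment; what a row does not reach only later rows make up. The controller multiplies each number of a shift by 20 cm and each number of a turn by 90 degrees. A row lasts 1/10 s, in which the tool goes at most 50 mm and 8.59 degrees, less where a joint would pass 70% of its speed; a pose out of reach is approached as far as the arm can. A call with a number of a shift or a turn outside -1 to 1 is refused whole. A call with a gripper value outside its range is refused whole. "grip" is the opening, from 0 (shut) to 1 (fully open), set as the call begins (left out, the last holds). The fingers move at their own pace and stop on an object; "force" is the grip in N (left out, the last holds). Time passes only in rows, so rows that repeat a pose let the fingers close. It gives the time, the measured TCP pose, the force, the opening and the grip force at its end, in the units of the state.
- r.sense(): the state, without advancing time (a new reading comes with each control period).
- imaging.read_camera(name): name is "scene" or "top" or "wrist"; returns (picture, depth): 384x512x3 uint8, red, green, blue; 384x512 float32, m along the optical axis (not along the pixel's ray), 0 where there is no reading.
- imaging.camera_model(name): a dict with "fov_y" (degrees; the focal length in pixels is half the picture's height over the tangent of half this angle, whatever the lens; pixels are square), "cx", "cy" (the principal point, pixels), "R" (3x3) and "t" (3): a world point X has camera coordinates R X + t; the wrist camera has in their place "tool_from_camera" (4x4, takes a point from camera to tool coordinates, whose origin is the TCP and whose axes are the flange's). Camera axes: x right, y down, z forward; pixel columns grow to the right and rows downward; lengths in m; the calibration is good to about 2 mm. A picture is of the moment at which its call begins: read the wrist's pose just before it. camera_model takes no time and is no camera call.
- ticket.sign_off(): hands the job in; it is judged then, once.
Trained networks look in the newest picture that a camera, given by its name, has taken for a name from the list of things; names that differ only in an ending like _2 or _b are one class to them, and where a whole thing is asked for, a point or a joint stands for the part that bears it (a point fixed in the world has none). Each returns a list of dicts, best first, with "conf" (0 to 1); they miss things now and then, are a little off and sometimes report something else, mostly with a low value. They report only what shows in the picture. A call takes as long as a camera call. They do not tell look-alikes from the thing itself.
- imaging.outline_of(thing, camera): "mask" (384x512 bool, what is visible of it) and "rect" ([left, top, right, bottom] in pixels, round what is visible of it).
The state is a dict: "clock": time; "joint_positions": joint angles; "joint_vel": joint speeds; "effort": joint torques, N m; "tcp_pos": TCP position; "ee_rot": TCP orientation; "wrist_force": force on the tool from outside, world axes, zero at the start; "moment": the same for the moment, N m; "opening": finger opening in m; "finger_force": force on a finger pad.
Only numpy, scipy, OpenCV 4.12 (cv2) and the standard library are available. Lean on these libraries where they do the work, as an engineer would, in place of code of your own. Each camera call takes 0.05 s, during which the arm holds its last target. There are 200 camera calls.

## Working session

There is one attempt and no reset: what is moved stays moved. The work goes in short steps, Python scripts to look and compute and a tool call to move; the robot and the scene stay as the last step left them, time stands still between calls to the robot, and variables do not carry over. Pictures are saved under pics/ and viewed, at most 14 in all, crops included, and the job is handed in when it is done.

Besides the shell and the picture viewer there is one more tool, called as name(argument=value, ...) on one line, values as JSON. jog_arm: Moves the arm, as the interface text tells. Its arguments: {"type":"object","properties":{"moves":{"type":"array","items":{"type":"array","items":{"type":"array","items":{"type":"number"}}}},"grip":{"type":"number"},"force":{"type":"number"}},"required":["moves"]}

```bash
ls; mkdir -p pics
python3 - <<'E'
from cell import r, imaging, ticket
import cv2,numpy as np
s=r.sense(); print(s)
for n in ("scene","top"):
    p,d=imaging.read_camera(n); cv2.imwrite(f"pics/{n}0.png",p[:,:,::-1]); np.savez(f"{n}0.npz",p=p,d=d)
    print(imaging.camera_model(n))
print(imaging.camera_model("wrist"))
E
```

```text
pics
{'clock': 0.0, 'joint_positions': array([-1.26401334e+00,  3.20301479e-01,  1.56568596e+00,  8.99434882e-06,
        1.25737853e+00, -1.99949682e-02]), 'joint_vel': array([-9.41102143e-04, -3.09803974e-04, -1.01481554e-04, -4.62210109e-04,
        2.79179661e-05,  2.96143437e-04]), 'effort': array([ 2.03654708e-03, -4.15510690e+01, -2.34157097e+01,  4.63918477e-04,
        8.20683228e-03,  2.10406949e-05]), 'tcp_pos': array([ 0.18452538, -0.54441144,  0.40387379]), 'ee_rot': array([-3.13981987e+00, -4.40045103e-05,  3.26775132e-01]), 'wrist_force': array([ 0.24872768, -0.00049152,  0.08605536]), 'moment': array([-0.00874134,  0.03935603, -0.03459687]), 'finger_force': 0.0, 'opening': 0.08512262890698374}
{'fov_y': 43.446292095097405, 'cx': 252.33436538526541, 'cy': 188.4318859149866, 'R': array([[-0.30668851,  0.95171248,  0.01362074],
       [ 0.78479834,  0.26094579, -0.56213776],
       [-0.5385478 , -0.16171166, -0.82693144]]), 't': array([ 0.20998622, -0.39026172,  1.65300803])}
{'fov_y': 43.61414077514259, 'cx': 252.80277357838628, 'cy': 184.5345178883855, 'R': array([[ 0.02889024, -0.99954036,  0.00918856],
       [-0.99086045, -0.02984864, -0.13154704],
       [ 0.13176084, -0.00530416, -0.99126734]]), 't': array([-0.04549632,  0.55748377,  1.65403314])}
{'fov_y': 63.7675479541482, 'cx': 256.7254688996048, 'cy': 189.10766049993782, 'tool_from_camera': array([[-2.14697733e-05, -9.52257681e-01, -3.05295446e-01,
         7.74671504e-02],
       [ 9.99999898e-01,  1.17445360e-04, -4.36652490e-04,
        -8.00189821e-04],
       [ 4.51661221e-04, -3.05295424e-01,  9.52257581e-01,
         2.90378761e-02],
       [ 0.00000000e+00,  0.00000000e+00,  0.00000000e+00,
         1.00000000e+00]])}
```

View pics/scene0.png

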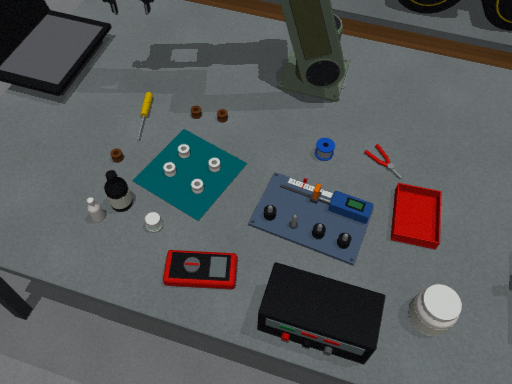

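View pics/top0.png

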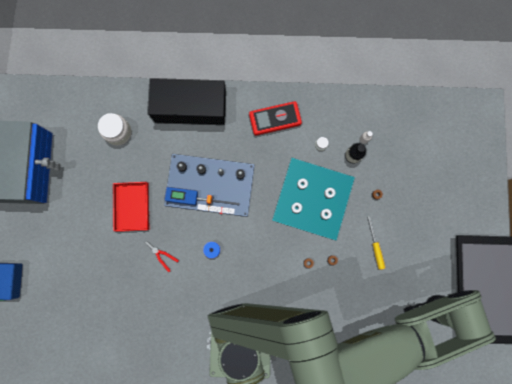

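The scene picture shows four white rollers on the teal mat (about 170-214, 150-186). Three black rollers sit on shafts (270,212), (319,230) and (344,240), with a bare shaft at (294,221). The scrap tray is at (416,215), and the brown rollers and the blue spool are decoys. The top view agrees with this.

```bash
cat > h.py <<'E'
from cell import r, imaging, ticket
import cv2, numpy as np
from scipy.spatial.transform import Rotation as Ro
def cam(name):
    m=imaging.camera_model(name); f=192/np.tan(np.radians(m["fov_y"])/2)
    if name=="wrist":
        s=r.sense(); T=np.eye(4); T[:3,:3]=Ro.from_euler("xyz",s["ee_rot"]).as_matrix(); T[:3,3]=s["tcp_pos"]
        W=T@m["tool_from_camera"]
    else:
        W=np.eye(4); W[:3,:3]=m["R"].T; W[:3,3]=-m["R"].T@m["t"]
    return f,m["cx"],m["cy"],W
def shoot(name,save=None):
    c=cam(name); p,d=imaging.read_camera(name)
    if save: cv2.imwrite(f"pics/{save}.png",p[:,:,::-1])
    f,cx,cy,W=c; v,u=np.mgrid[:384,:512]
    P=np.stack([(u-cx)/f*d,(v-cy)/f*d,d],-1)@W[:3,:3].T+W[:3,3]; P[d==0]=np.nan
    return p,d,P,c
def plane(c,uv,z):
    f,cx,cy,W=c; uv=np.atleast_2d(uv).astype(float)
    D=np.c_[(uv[:,0]-cx)/f,(uv[:,1]-cy)/f,np.ones(len(uv))]@W[:3,:3].T
    return W[:3,3]+D*((z-W[2,3])/D[:,2])[:,None]
def topc(P,m,z,tol=.005):
    q=P[m&(abs(P[...,2]-z)<tol)]
    if len(q)<6: return None
    return np.r_[(q.min(0)+q.max(0))[:2]/2,np.median(q[:,2]),len(q)], q
E
python3 - <<'E'
from h import *
for n in ("top","scene"):
    p,d,P,c=shoot(n)
    print(n,"bench z",np.nanmedian(P[...,2]))
    for t in ("new1","worn1","scrap","tester","mat","gauge_grip"):
        for o in imaging.outline_of(t,n)[:7]:
            m=o["mask"]; q=P[m]; q=q[~np.isnan(q[:,0])]
            if len(q)==0: print(t,'nodata',o["rect"]);continue
            zt=np.percentile(q[:,2],90)
            line=f"{t} {o['conf']:.2f} {np.round(o['rect'])} n{m.sum()} med {np.round(np.median(q,0),3)} z90 {zt:.3f} col {np.median(p[m],0)}"
            if t in("scrap","tester","mat"):
                uv=np.argwhere(m)[:,::-1]
                z={"scrap":.035,"tester":.012,"mat":.003}[t]
                w=plane(c,uv,z)[:,:2].astype(np.float32); (cc,wh,a)=cv2.minAreaRect(w)
                line+=f" rect {np.round(cc,4)} {np.round(wh,4)} {a:.1f}"
            else:
                uv=np.argwhere(m)[:,::-1]
                line+=f" cen {np.round(plane(c,uv.mean(0),{'new1':.022,'worn1':.035}.get(t,.05))[0],4)}"
            print(line)
E
```

```text
top bench z -0.00033156538417200565
new1 0.58 [319. 210. 330. 219.] n66 med [ 0.466 -0.289  0.027] z90 0.035 col [210.  215.  222.5] cen [ 0.4658 -0.2882  0.022 ]
new1 0.56 [326. 187. 334. 196.] n63 med [ 0.54  -0.302  0.028] z90 0.033 col [211. 220. 225.] cen [ 0.5401 -0.3014  0.022 ]
new1 0.55 [296. 178. 308. 190.] n80 med [ 0.57  -0.205  0.026] z90 0.035 col [200.  214.  220.5] cen [ 0.5696 -0.2041  0.022 ]
new1 0.42 [297. 206. 300. 212.] n5 med [ 0.489 -0.194  0.024] z90 0.031 col [212. 216. 222.] cen [ 0.4875 -0.1933  0.022 ]
new1 0.38 [328. 256. 336. 262.] n65 med [ 0.303 -0.313  0.025] z90 0.031 col [120.  84.  59.] cen [ 0.3032 -0.3126  0.022 ]
worn1 0.56 [235. 169. 244. 179.] n52 med [0.595 0.02  0.04 ] z90 0.049 col [62.  64.5 69. ] cen [0.596  0.0199 0.035 ]
worn1 0.56 [196. 167. 210. 175.] n46 med [0.604 0.152 0.04 ] z90 0.045 col [55.5 58.  60. ] cen [0.6048 0.154  0.035 ]
scrap 0.75 [112. 182. 149. 230.] n1664 med [0.472 0.405 0.004] z90 0.025 col [231.  52.  48.] rect [0.4708 0.3968] [0.1685 0.1284] 1.7
tester 0.72 [162. 154. 256. 219.] n4239 med [0.553 0.122 0.013] z9
[... 1366 characters left out ...]
ct [0.4785 0.3987] [0.1894 0.1266] 4.2
tester 0.77 [248. 172. 373. 265.] n6507 med [0.557 0.134 0.012] z90 0.048 col [ 67.  82. 103.] rect [0.5528 0.1296] [0.3    0.2085] 84.7
mat 0.69 [178. 146. 191. 162.] n127 med [ 0.467 -0.286  0.024] z90 0.030 col [131. 130. 126.] rect [ 0.4528 -0.2931] [0.0475 0.0332] 22.1
mat 0.66 [132. 130. 247. 220.] n4857 med [ 0.528 -0.243  0.002] z90 0.006 col [ 0. 87. 92.] rect [ 0.5177 -0.246 ] [0.2426 0.2401] 74.2
gauge_grip 0.57 [313. 183. 322. 200.] n105 med [0.51  0.125 0.044] z90 0.067 col [112.  54.   5.] cen [0.5108 0.1258 0.05  ]
gauge_grip 0.20 [248. 169. 374. 263.] n6410 med [0.555 0.133 0.012] z90 0.048 col [ 67.  82. 103.] cen [0.582  0.1361 0.05  ]
```

```bash
cat >> h.py <<'E'
def plan(targets,start=None):
    """targets: (x,y,z of grasp point, yaw deg); prints each call's final row"""
    s=r.sense(); p=np.array(s["tcp_pos"]); R=Ro.from_euler("xyz",s["ee_rot"])
    for t in targets:
        q=np.array([t[0],t[1],t[2]+.155]); Q=Ro.from_euler("xyz",[180,0,t[3]],degrees=True)
        while True:
            d=q-p; w=(R.inv()*Q).as_rotvec()
            k=max(np.linalg.norm(d)/.24,np.degrees(np.linalg.norm(w))/42,1)
            sh=R.inv().apply(d/k)/.2; tu=w/k/(np.pi/2)
            print(np.round(t,3),"row",np.round(sh,3).tolist()+np.round(tu,3).tolist(),"mm %.0f deg %.1f"%(np.linalg.norm(d/k)*1e3,np.degrees(np.linalg.norm(w/k))))
            p=p+d/k; R=R*Ro.from_rotvec(w/k)
            if k<=1: break
def state():
    s=r.sense(); R=Ro.from_euler("xyz",s["ee_rot"]); g=s["tcp_pos"]+R.apply([0,0,.155])
    print("t %.1f grasp %s rpy %s F %s open %.4f ff %.1f"%(s["clock"],np.round(g,4),np.round(np.degrees(s["ee_rot"]),2),np.round(s["wrist_force"],1),s["opening"],s["finger_force"]))
E
python3 - <<'E'
from h import *
plan([(.50,-.30,.27,84.2),(.54,.06,.27,84.2)])
E
```

```text
[ 0.5  -0.3   0.27 84.2 ] row [1.133, -0.391, -0.061, 0.0, 0.0, -0.437] mm 240 deg 39.3
[ 0.5  -0.3   0.27 84.2 ] row [0.748, 0.276, -0.04, 0.0, 0.0, -0.291] mm 160 deg 26.2
[5.40e-01 6.00e-02 2.70e-01 8.42e+01] row [1.2, 0.011, 0.0, -0.0, -0.0, -0.0] mm 240 deg 0.0
[5.40e-01 6.00e-02 2.70e-01 8.42e+01] row [0.611, 0.006, 0.0, -0.0, -0.0, -0.0] mm 122 deg 0.0
```

```bash
sed -i 's#/.24,#/.198,#' h.py
python3 - <<'E'
from h import *
plan([(.50,-.30,.27,84.2),(.54,.06,.27,84.2)])
E
```

```text
[ 0.5  -0.3   0.27 84.2 ] row [0.935, -0.323, -0.05, 0.0, 0.0, -0.36] mm 198 deg 32.4
[ 0.5  -0.3   0.27 84.2 ] row [0.962, 0.229, -0.05, 0.0, 0.0, -0.36] mm 198 deg 32.4
[ 0.5  -0.3   0.27 84.2 ] row [0.013, 0.013, -0.001, 0.0, 0.0, -0.007] mm 4 deg 0.6
[5.40e-01 6.00e-02 2.70e-01 8.42e+01] row [0.99, 0.009, 0.0, 0.0, -0.0, 0.0] mm 198 deg 0.0
[5.40e-01 6.00e-02 2.70e-01 8.42e+01] row [0.821, 0.008, 0.0, 0.0, -0.0, 0.0] mm 164 deg 0.0
```

jog_arm(moves=[[[0.935, -0.323, -0.05, 0, 0, -0.36], [0.935, -0.323, -0.05, 0, 0, -0.36], [0.935, -0.323, -0.05, 0, 0, -0.36], [0.935, -0.323, -0.05, 0, 0, -0.36], [0.935, -0.323, -0.05, 0, 0, -0.36]]], grip=0.75, force=40)

```text
clock: 1.3
tcp_pos: [0.3445, -0.4203, 0.4153]
ee_rot: [3.14, -0.002, 0.9]
wrist_force: [-1.5, -0.7, -0.1]
opening: 0.0646
finger_force: 0.0
```

jog_arm(moves=[[[0.975, 0.242, -0.05, 0, 0, -0.367], [0.975, 0.242, -0.05, 0, 0, -0.367], [0.975, 0.242, -0.05, 0, 0, -0.367], [0.975, 0.242, -0.05, 0, 0, -0.367], [0.975, 0.242, -0.05, 0, 0, -0.367]]])

```text
clock: 1.8
tcp_pos: [0.5044, -0.2993, 0.4247]
ee_rot: [3.139, -0.001, 1.475]
wrist_force: [-0.9, -0.7, -1.5]
opening: 0.064
finger_force: 0.0
```

jog_arm(moves=[[[0, 0, 0, 0, 0, 0], [0, 0, 0, 0, 0, 0], [0, 0, 0, 0, 0, 0]]])

```text
clock: 2.1
tcp_pos: [0.4998, -0.3031, 0.4247]
ee_rot: [-3.141, 0.0, 1.466]
wrist_force: [0.2, -0.3, -0.1]
opening: 0.064
finger_force: 0.0
```

```bash
cat >> h.py <<'E'
def rollers(t,P,p,z,name="wrist"):
    for o in imaging.outline_of(t,name):
        m=cv2.dilate(o["mask"].astype(np.uint8),np.ones((3,3)))>0
        a=topc(P,m,z,.004)
        if a is None: continue
        pts=a[1][:,:2].astype(np.float32); (c,rad)=cv2.minEnclosingCircle(pts)
        print(t,"%.2f"%o["conf"],np.round(a[0],4),"circ",np.round(c,4),round(rad,4),"col",np.median(p[o["mask"]],0))
E
python3 - <<'E'
from h import *
p,d,P,c=shoot("wrist","w1"); np.savez("w1.npz",p=p,P=P)
rollers("new1",P,p,.029); state()
plan([(.54,.06,.27,84.2)])
E
```

```text
new1 0.97 [ 4.602e-01 -2.875e-01  3.080e-02  4.970e+02] circ [ 0.4603 -0.2876] 0.0171 col [242. 242. 237.]
new1 0.96 [ 2.873e-01 -2.290e-01  2.800e-02  5.650e+02] circ [ 0.2872 -0.2283] 0.0177 col [119.  75.  35.]
new1 0.89 [ 5.659e-01 -2.027e-01  3.080e-02  6.320e+02] circ [ 0.566  -0.2027] 0.0171 col [255. 255. 255.]
new1 0.70 [ 5.359e-01 -4.709e-01  2.770e-02  3.480e+02] circ [ 0.536  -0.4709] 0.0177 col [119.   72.5  36. ]
new1 0.68 [ 4.796e-01 -1.839e-01  3.090e-02  6.390e+02] circ [ 0.4796 -0.1839] 0.017 col [255. 255. 255.]
new1 0.68 [ 5.359e-01 -3.006e-01  3.080e-02  5.010e+02] circ [ 0.5362 -0.3009] 0.017 col [255. 255. 255.]
t 2.2 grasp [ 0.5    -0.303   0.2698] rpy [-1.800e+02  2.000e-02  8.401e+01] F [0.1 0.1 0. ] open 0.0639 ff 0.0
[5.40e-01 6.00e-02 2.70e-01 8.42e+01] row [0.99, 0.005, -0.001, -0.0, 0.0, -0.001] mm 198 deg 0.1
[5.40e-01 6.00e-02 2.70e-01 8.42e+01] row [0.836, 0.006, -0.0, -0.0, 0.0, -0.001] mm 167 deg 0.1
```

View pics/w1.png

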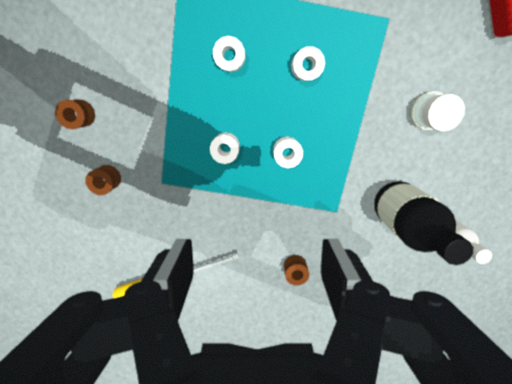

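The wrist view shows the white rollers at (228,53), (309,64), (224,148) and (288,152) on the mat. The brown decoys are off it.

jog_arm(moves=[[[0.99, 0.005, 0, 0, 0, 0], [0.99, 0.005, 0, 0, 0, 0], [0.99, 0.005, 0, 0, 0, 0], [0.99, 0.005, 0, 0, 0, 0], [0.99, 0.005, 0, 0, 0, 0]]])

```text
clock: 2.7
tcp_pos: [0.5219, -0.1013, 0.425]
ee_rot: [3.141, -0.002, 1.473]
wrist_force: [-0.1, -0.3, 0.2]
opening: 0.064
finger_force: 0.0
```

jog_arm(moves=[[[0.836, 0.006, 0, 0, 0, 0], [0.836, 0.006, 0, 0, 0, 0], [0.836, 0.006, 0, 0, 0, 0], [0.836, 0.006, 0, 0, 0, 0], [0.836, 0.006, 0, 0, 0, 0]]])

```text
clock: 3.2
tcp_pos: [0.5406, 0.0621, 0.4247]
ee_rot: [3.141, 0.0, 1.471]
wrist_force: [0.0, -0.8, 0.2]
opening: 0.0641
finger_force: 0.0
```

jog_arm(moves=[[[0, 0, 0, 0, 0, 0], [0, 0, 0, 0, 0, 0], [0, 0, 0, 0, 0, 0]]])

```text
clock: 3.5
tcp_pos: [0.5404, 0.0597, 0.4248]
ee_rot: [3.141, 0.0, 1.466]
wrist_force: [0.1, -0.0, -0.2]
opening: 0.0637
finger_force: 0.0
```

Run:
```python
from h import *
p,d,P,c=shoot("wrist","w2"); np.savez("w2.npz",p=p,P=P)
print(c[3])
rollers("worn1",P,p,.043); state()
for t,z in (("tester",.012),("mark",.014),("gauge_grip",.068),("pointer",.014)):
  for o in imaging.outline_of(t,"wrist")[:2]:
    m=o["mask"]; uv=np.argwhere(m)[:,::-1]; w=plane(c,uv,z)[:,:2].astype(np.float32)
    q=P[m]; q=q[~np.isnan(q[:,0])]
    print(t,o["conf"],o["rect"],cv2.minAreaRect(w),np.median(q,0),np.percentile(q[:,2],[5,95]))
```

```text
[[ 9.94563534e-01 -9.90287995e-02 -3.21974214e-02  5.47681502e-01]
 [-1.04130515e-01 -9.47188298e-01 -3.03300451e-01  1.37852635e-01]
 [-4.61541250e-04  3.05004302e-01 -9.52350861e-01  3.95710837e-01]
 [ 0.00000000e+00  0.00000000e+00  0.00000000e+00  1.00000000e+00]]
worn1 0.91 [5.926e-01 1.940e-02 4.380e-02 4.690e+02] circ [0.5929 0.0192] 0.0171 col [51. 55. 55.]
worn1 0.81 [6.068e-01 1.585e-01 4.390e-02 6.560e+02] circ [0.6068 0.1585] 0.017 col [77. 81. 81.]
worn1 0.81 [6.127e-01 2.155e-01 4.370e-02 1.650e+02] circ [0.6127 0.2179] 0.013 col [38. 44. 48.]
t 3.6 grasp [0.5404 0.06   0.2698] rpy [1.7999e+02 1.0000e-02 8.4060e+01] F [1.1 0.4 0.3] open 0.0639 ff 0.0
tester 0.76 [173.3, 0.0, 351.2, 216.4] ((0.5514973998069763, 0.10450859367847443), (0.25318413972854614, 0.19195184111595154), 84.03390502929688) [0.54864016 0.12324621 0.01416439] [0.01265964 0.05268356]
mark 0.63 [180.8, 141.5, 206.2, 152.0] ((0.4599147140979767, 0.08065707236528397), (0.012494484893977642, 0.029011795297265053), 84.02714538574219) [0.45491086 0.08217364 0.01749944] [0.00667089 0.030765  ]
mark 0.5 [413.3, 180.8, 510.7, 313.6] ((0.8093863725662231, -0.10730625689029694), (0.10351347178220749, 0.2034357637166977), 14.962621688842773) [ 0.79293028 -0.07996062  0.03827119] [0.01614492 0.04648896]
gauge_grip 0.95 [198.2, 67.4, 229.0, 115.9] ((0.5039005875587463, 0.14031726121902466), (0.05008693411946297, 0.03368626534938812), 80.64529418945312) [0.50093114 0.12862996 0.04637253] [0.02622884 0.07058911]
pointer 0.96 [197.1, 66.0, 231.2, 116.8] ((0.4957839250564575, 0.1417272835969925), (0.05844571813941002, 0.04193742945790291), 84.02505493164062) [0.50100972 0.12958714 0.02871953] [0.01513767 0.07052807]
pointer 0.2 [413.1, 183.1, 510.8, 314.9] ((0.809039831161499, -0.10786709189414978), (0.10312224179506302, 0.20404112339019775), 15.107298851013184) [ 0.79284677 -0.08050082  0.03827432] [0.01651248 0.04649835]
```

View pics/w2.png

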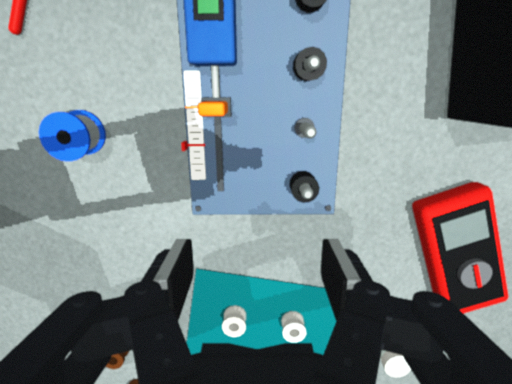

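Run:
```python
from h import *
plan([(.594,.0193,.11,84.2),(.594,.0193,.037,84.2)])
```

```text
[5.94e-01 1.90e-02 1.10e-01 8.42e+01] row [-0.179, 0.288, 0.799, 0.0, 0.0, -0.001] mm 174 deg 0.1
[5.94e-01 1.90e-02 3.70e-02 8.42e+01] row [-0.0, -0.0, 0.365, -0.0, -0.0, 0.0] mm 73 deg 0.0
```

jog_arm(moves=[[[-0.179, 0.288, 0.8, 0, 0, 0], [-0.179, 0.288, 0.8, 0, 0, 0], [-0.179, 0.288, 0.8, 0, 0, 0], [-0.179, 0.288, 0.8, 0, 0, 0], [-0.179, 0.288, 0.8, 0, 0, 0]]])

```text
clock: 4.3
tcp_pos: [0.5937, 0.0189, 0.2609]
ee_rot: [-3.134, 0.001, 1.468]
wrist_force: [-0.7, 0.2, -0.7]
opening: 0.0638
finger_force: 0.0
```

jog_arm(moves=[[[0, 0, 0.1, 0, 0, 0], [0, 0, 0.2, 0, 0, 0], [0, 0, 0.3, 0, 0, 0], [0, 0, 0.365, 0, 0, 0], [0, 0, 0.365, 0, 0, 0]]])

```text
clock: 4.8
tcp_pos: [0.5937, 0.0199, 0.1913]
ee_rot: [-3.14, 0.0, 1.469]
wrist_force: [-0.1, 0.2, 0.6]
opening: 0.0641
finger_force: 0.0
```

jog_arm(moves=[[[0, 0, 0, 0, 0, 0], [0, 0, 0, 0, 0, 0], [0, 0, 0, 0, 0, 0], [0, 0, 0, 0, 0, 0]]], grip=0.3, force=20)

```text
clock: 5.2
tcp_pos: [0.5946, 0.0197, 0.1932]
ee_rot: [3.139, -0.0, 1.469]
wrist_force: [-0.3, 0.2, 6.5]
opening: 0.0321
finger_force: 21.3
```

Run:
```python
from h import *
state(); p,d,P,c=shoot("wrist","w3")
```

```text
t 5.2 grasp [0.595  0.0198 0.0382] rpy [ 1.7984e+02 -2.0000e-02  8.4150e+01] F [-0.3  0.2  6.5] open 0.0321 ff 21.3
```

jog_arm(moves=[[[0, 0, 0, 0, 0, 0], [0, 0, 0, 0, 0, 0]]], force=40)

```text
clock: 5.45
tcp_pos: [0.5946, 0.0197, 0.1933]
ee_rot: [3.139, -0.0, 1.469]
wrist_force: [-0.6, 0.2, 7.7]
opening: 0.0325
finger_force: 40.1
```

jog_arm(moves=[[[0, 0, -0.08, 0, 0, 0], [0, 0, -0.16, 0, 0, 0], [0, 0, -0.26, 0, 0, 0], [0, 0, -0.36, 0, 0, 0], [0, 0, -0.46, 0, 0, 0]]])

```text
clock: 5.95
tcp_pos: [0.5939, 0.0196, 0.2845]
ee_rot: [-3.141, 0.0, 1.469]
wrist_force: [-0.1, 0.2, -0.3]
opening: 0.0318
finger_force: 40.2
```

jog_arm(moves=[[[0, 0, -0.1, 0, 0, 0], [0, 0, -0.1, 0, 0, 0]]])

```text
clock: 6.15
tcp_pos: [0.5948, 0.0196, 0.3066]
ee_rot: [3.135, -0.001, 1.469]
wrist_force: [0.9, 0.8, 0.4]
opening: 0.032
finger_force: 40.2
```

Run:
```python
from h import *
state(); p,d,P,c=shoot("wrist","w4")
cv2.imwrite("pics/w34.png",np.vstack([cv2.imread("pics/w3.png")[100:],cv2.imread("pics/w4.png")[100:]]))
for xyz in ((.471,.397,.15),): 
  plan([(.47+.05,.397,.15,174),(.47+.05,.397,.03,174)])
```

```text
t 6.2 grasp [0.5957 0.0196 0.1516] rpy [ 1.7964e+02 -3.0000e-02  8.4160e+01] F [0.9 0.8 0.4] open 0.0320 ff 40.2
[5.20e-01 3.97e-01 1.50e-01 1.74e+02] row [0.86, -0.262, -0.001, 0.001, 0.001, -0.467] mm 180 deg 42.0
[5.20e-01 3.97e-01 1.50e-01 1.74e+02] row [0.815, 0.38, -0.0, 0.001, 0.001, -0.467] mm 180 deg 42.0
[5.20e-01 3.97e-01 1.50e-01 1.74e+02] row [0.049, 0.115, -0.0, 0.0, 0.0, -0.065] mm 25 deg 5.8
[5.20e-01 3.97e-01 3.00e-02 1.74e+02] row [-0.0, -0.0, 0.6, 0.0, -0.0, 0.0] mm 120 deg 0.0
```

View pics/w34.png

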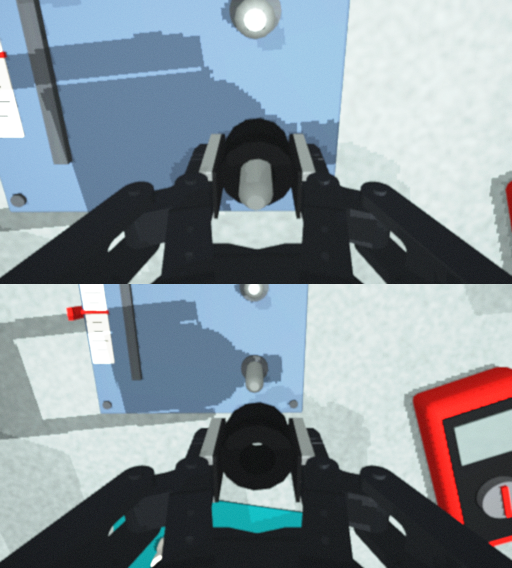

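The upper crop shows the worn roller gripped over shaft 1. The lower crop, at (258,450), shows it lifted clear with the bare shafts below.

Run:
```python
from h import *
p,d,P,c=shoot("wrist")
s=r.sense(); R=Ro.from_euler("xyz",s["ee_rot"])
T=(P-s["tcp_pos"])@R.as_matrix()   # tool coords
m=(abs(T[...,0])<.03)&(abs(T[...,1])<.0165)&(T[...,2]>.125)&(T[...,2]<.155)
q=T[m]; print(len(q)); print(np.histogram(q[:,2],12))
zt=np.percentile(q[:,2],20); q=q[abs(q[:,2]-zt)<.004]; print(zt,q.min(0),q.max(0),cv2.minEnclosingCircle(q[:,:2].astype(np.float32)))
plan([(.472,.365,.15,84.2),(.472,.365,.028,84.2),(.472,.365,.15,84.2),(.6085,.159,.11,84.2),(.6085,.159,.038,84.2)])
```

```text
4291
(array([ 149,  101,   69,   71,   67,   71,   57,   71, 2606,  586,  244,
        199]), array([0.13057566, 0.13261002, 0.13464438, 0.13667874, 0.1387131 ,
       0.14074746, 0.14278182, 0.14481618, 0.14685054, 0.1488849 ,
       0.15091927, 0.15295363, 0.15498799]))
0.1474678076309454 [-0.01770062 -0.01646999  0.14347421] [0.01667643 0.0164393  0.15145353] ((0.0007108740392141044, -4.1225997847504914e-05), 0.01977960765361786)
[ 0.472  0.365  0.15  84.2  ] row [0.895, -0.423, -0.004, 0.0, 0.0, -0.0] mm 198 deg 0.0
[ 0.472  0.365  0.15  84.2  ] row [0.761, -0.359, -0.004, 0.0, 0.0, -0.0] mm 168 deg 0.0
[4.72e-01 3.65e-01 2.80e-02 8.42e+01] row [0.0, -0.0, 0.61, -0.0, 0.0, 0.0] mm 122 deg 0.0
[ 0.472  0.365  0.15  84.2  ] row [0.0, 0.0, -0.61, 0.0, 0.0, -0.0] mm 122 deg 0.0
[ 0.608  0.159  0.11  84.2  ] row [-0.756, 0.619, 0.158, 0.0, 0.0, -0.0] mm 198 deg 0.0
[ 0.608  0.159  0.11  84.2  ] row [-0.2, 0.164, 0.042, 0.0, 0.0, -0.0] mm 52 deg 0.0
[6.08e-01 1.59e-01 3.80e-02 8.42e+01] row [-0.0, -0.0, 0.36, 0.0, 0.0, -0.0] mm 72 deg 0.0
```

jog_arm(moves=[[[0.895, -0.423, 0, 0, 0, 0], [0.895, -0.423, 0, 0, 0, 0], [0.895, -0.423, 0, 0, 0, 0], [0.895, -0.423, 0, 0, 0, 0], [0.895, -0.423, 0, 0, 0, 0]]])

```text
clock: 6.75
tcp_pos: [0.5258, 0.2106, 0.302]
ee_rot: [-3.138, -0.0, 1.475]
wrist_force: [0.8, -1.4, -0.0]
opening: 0.0318
finger_force: 40.2
```

jog_arm(moves=[[[0.761, -0.359, 0, 0, 0, 0], [0.761, -0.359, 0, 0, 0, 0], [0.761, -0.359, 0, 0, 0, 0], [0.761, -0.359, 0, 0, 0, 0], [0.761, -0.359, 0, 0, 0, 0]]])

```text
clock: 7.25
tcp_pos: [0.4714, 0.3666, 0.3022]
ee_rot: [-3.14, 0.002, 1.472]
wrist_force: [0.3, 0.1, -0.4]
opening: 0.0317
finger_force: 40.2
```

Run:
```python
from h import *
state(); p,d,P,c=shoot("wrist","w5")
for o in imaging.outline_of("scrap","wrist")[:2]:
    m=o["mask"]; q=P[m]; print(o["conf"],o["rect"])
    q=q[abs(q[:,2]-.036)<.004]; print(cv2.minAreaRect(q[:,:2].astype(np.float32)),q.min(0),q.max(0))
```

```text
t 7.2 grasp [0.4712 0.3664 0.1472] rpy [-1.7992e+02  9.0000e-02  8.4350e+01] F [ 0.3  0.1 -0.4] open 0.0317 ff 40.2
0.89 [124.6, 45.7, 364.1, 237.1]
((0.4672093391418457, 0.4019256830215454), (0.17040209472179413, 0.11972040683031082), 4.177578449249268) [0.37940138 0.33700234 0.03200634] [0.55589521 0.46732165 0.03916222]
```

jog_arm(moves=[[[0.02, 0, 0.2, 0, 0, 0], [0.02, 0, 0.4, 0, 0, 0], [0.02, 0, 0.5, 0, 0, 0], [0.02, 0, 0.59, 0, 0, 0], [0.02, 0, 0.59, 0, 0, 0]]])

```text
clock: 7.85
tcp_pos: [0.473, 0.3667, 0.1833]
ee_rot: [-3.138, 0.004, 1.466]
wrist_force: [-0.0, -1.0, -0.7]
opening: 0.0319
finger_force: 40.2
```

jog_arm(moves=[[[0, 0, 0, 0, 0, 0], [0, 0, 0, 0, 0, 0], [0, 0, 0, 0, 0, 0]]], grip=0.65)

```text
clock: 8.15
tcp_pos: [0.4731, 0.3688, 0.1869]
ee_rot: [3.14, -0.001, 1.468]
wrist_force: [0.4, 1.1, -0.1]
opening: 0.0553
finger_force: 0.0
```

jog_arm(moves=[[[0, 0, -0.15, 0, 0, 0], [0, 0, -0.35, 0, 0, 0], [0, 0, -0.6, 0, 0, 0], [0, 0, -0.6, 0, 0, 0]]])

```text
clock: 8.55
tcp_pos: [0.4741, 0.3702, 0.3139]
ee_rot: [3.13, -0.011, 1.469]
wrist_force: [0.5, 0.4, -0.0]
opening: 0.0555
finger_force: 0.0
```

Run:
```python
from h import *
state(); p,d,P,c=shoot("wrist","w6")
plan([(.6085,.159,.11,84.2),(.6085,.159,.038,84.2)])
```

```text
t 8.6 grasp [0.4761 0.3717 0.1589] rpy [179.32  -0.62  84.17] F [ 0.5  0.4 -0. ] open 0.0555 ff 0.0
[ 0.608  0.159  0.11  84.2  ] row [-0.763, 0.606, 0.177, 0.004, -0.003, -0.0] mm 198 deg 0.4
[ 0.608  0.159  0.11  84.2  ] row [-0.217, 0.173, 0.05, 0.001, -0.001, -0.0] mm 56 deg 0.1
[6.08e-01 1.59e-01 3.80e-02 8.42e+01] row [-0.0, -0.0, 0.36, 0.0, -0.0, -0.0] mm 72 deg 0.0
```

jog_arm(moves=[[[-0.763, 0.606, 0.177, 0, 0, 0], [-0.763, 0.606, 0.177, 0, 0, 0], [-0.763, 0.606, 0.177, 0, 0, 0], [-0.763, 0.606, 0.177, 0, 0, 0], [-0.763, 0.606, 0.177, 0, 0, 0]]])

```text
clock: 9.1
tcp_pos: [0.5794, 0.2002, 0.2682]
ee_rot: [-3.14, 0.003, 1.463]
wrist_force: [-0.8, 0.2, 0.1]
opening: 0.0555
finger_force: 0.0
```

jog_arm(moves=[[[-0.217, 0.173, 0.05, 0, 0, 0], [-0.217, 0.173, 0.05, 0, 0, 0], [-0.217, 0.173, 0.05, 0, 0, 0], [-0.217, 0.173, 0.05, 0, 0, 0], [-0.217, 0.173, 0.05, 0, 0, 0]]])

```text
clock: 9.6
tcp_pos: [0.6069, 0.1595, 0.2604]
ee_rot: [-3.141, -0.0, 1.47]
wrist_force: [0.6, 0.0, -1.0]
opening: 0.0552
finger_force: 0.0
```

Run:
```python
from h import *
state(); p,d,P,c=shoot("wrist","w7")
rollers("worn1",P,p,.043)
plan([(.6085,.159,.038,84.2)])
```

```text
t 9.6 grasp [0.6069 0.1595 0.1054] rpy [-1.7998e+02 -1.0000e-02  8.4240e+01] F [ 0.6  0.  -1. ] open 0.0552 ff 0.0
worn1 0.76 [6.141e-01 2.282e-01 4.380e-02 2.005e+03] circ [0.6142 0.2284] 0.0169 col [87. 92. 92.]
worn1 0.61 [6.073e-01 1.585e-01 4.370e-02 1.418e+03] circ [0.6072 0.1585] 0.0175 col [29. 30. 31.]
[6.08e-01 1.59e-01 3.80e-02 8.42e+01] row [-0.001, 0.007, 0.338, 0.0, -0.0, 0.001] mm 68 deg 0.0
```

jog_arm(moves=[[[0, 0.007, 0.1, 0, 0, 0], [0, 0.007, 0.2, 0, 0, 0], [0, 0.007, 0.3, 0, 0, 0], [0, 0.007, 0.34, 0, 0, 0], [0, 0.007, 0.34, 0, 0, 0]]])

```text
clock: 10.2
tcp_pos: [0.6085, 0.1585, 0.1913]
ee_rot: [-3.139, 0.001, 1.469]
wrist_force: [0.1, -0.2, 0.1]
opening: 0.0555
finger_force: 0.0
```

jog_arm(moves=[[[0, 0, 0, 0, 0, 0], [0, 0, 0, 0, 0, 0], [0, 0, 0, 0, 0, 0], [0, 0, 0, 0, 0, 0]]], grip=0.3, force=40)

```text
clock: 10.6
tcp_pos: [0.6093, 0.1583, 0.1936]
ee_rot: [3.14, -0.001, 1.469]
wrist_force: [-2.1, 0.9, 5.7]
opening: 0.0317
finger_force: 40.6
```

jog_arm(moves=[[[0, 0, -0.08, 0, 0, 0], [0, 0, -0.16, 0, 0, 0], [0, 0, -0.26, 0, 0, 0], [0, 0, -0.36, 0, 0, 0], [0, 0, -0.46, 0, 0, 0]]])

```text
clock: 11.1
tcp_pos: [0.609, 0.1579, 0.285]
ee_rot: [3.141, 0.0, 1.469]
wrist_force: [-0.3, -0.1, -1.1]
opening: 0.0318
finger_force: 39.9
```

jog_arm(moves=[[[0, 0, -0.1, 0, 0, 0], [0, 0, -0.1, 0, 0, 0], [0, 0, -0.1, 0, 0, 0]]])

```text
clock: 11.4
tcp_pos: [0.6089, 0.1579, 0.304]
ee_rot: [3.141, 0.0, 1.469]
wrist_force: [-0.6, 0.4, -0.6]
opening: 0.0318
finger_force: 39.9
```

Run:
```python
from h import *
state(); plan([(.474,.402,.15,84.2),(.474,.402,.03,84.2)])
```

```text
t 11.4 grasp [0.6089 0.1579 0.149 ] rpy [1.7999e+02 1.0000e-02 8.4150e+01] F [-0.6  0.4 -0.6] open 0.0318 ff 39.9
[ 0.474  0.402  0.15  84.2  ] row [0.813, -0.565, -0.004, 0.0, 0.0, -0.0] mm 198 deg 0.0
[ 0.474  0.402  0.15  84.2  ] row [0.332, -0.23, -0.001, 0.0, 0.0, -0.0] mm 81 deg 0.0
[4.74e-01 4.02e-01 3.00e-02 8.42e+01] row [0.0, -0.0, 0.6, 0.0, 0.0, 0.0] mm 120 deg 0.0
```

jog_arm(moves=[[[0.813, -0.565, 0, 0, 0, 0], [0.813, -0.565, 0, 0, 0, 0], [0.813, -0.565, 0, 0, 0, 0], [0.813, -0.565, 0, 0, 0, 0], [0.813, -0.565, 0, 0, 0, 0]]])

```text
clock: 11.9
tcp_pos: [0.5101, 0.3354, 0.3024]
ee_rot: [-3.138, 0.0, 1.475]
wrist_force: [0.4, -0.9, -1.5]
opening: 0.0318
finger_force: 40.0
```

jog_arm(moves=[[[0.49, -0.256, 0, 0, 0, 0], [0.49, -0.256, 0, 0, 0, 0], [0.49, -0.256, 0, 0, 0, 0], [0.49, -0.256, 0, 0, 0, 0], [0.49, -0.256, 0, 0, 0, 0]]])

```text
clock: 12.4
tcp_pos: [0.4726, 0.4329, 0.3031]
ee_rot: [-3.141, 0.003, 1.469]
wrist_force: [-0.5, -0.4, -1.2]
opening: 0.0314
finger_force: 40.0
```

jog_arm(moves=[[[0, 0, 0.2, 0, 0, 0], [0, 0, 0.4, 0, 0, 0], [0, 0, 0.5, 0, 0, 0], [0, 0, 0.595, 0, 0, 0], [0, 0, 0.595, 0, 0, 0]]])

```text
clock: 12.9
tcp_pos: [0.4729, 0.4317, 0.1831]
ee_rot: [-3.139, 0.004, 1.466]
wrist_force: [-0.2, 0.1, -0.1]
opening: 0.0316
finger_force: 40.7
```

jog_arm(moves=[[[0, 0, 0, 0, 0, 0], [0, 0, 0, 0, 0, 0], [0, 0, 0, 0, 0, 0]]], grip=0.65)

```text
clock: 13.2
tcp_pos: [0.4727, 0.4338, 0.1864]
ee_rot: [3.14, -0.001, 1.468]
wrist_force: [-0.6, -0.6, -0.2]
opening: 0.0557
finger_force: 0.0
```

jog_arm(moves=[[[0, 0, -0.15, 0, 0, 0], [0, 0, -0.35, 0, 0, 0], [0, 0, -0.6, 0, 0, 0], [0, 0, -0.6, 0, 0, 0], [0, 0, -0.6, 0, 0, 0]]])

```text
clock: 13.7
tcp_pos: [0.4722, 0.4341, 0.3077]
ee_rot: [3.138, -0.003, 1.469]
wrist_force: [0.3, 0.1, -0.1]
opening: 0.0552
finger_force: 0.0
```

Run:
```python
from h import *
state(); plan([(.6155,.2283,.11,84.2),(.6155,.2283,.038,84.2)])
p,d,P,c=shoot("wrist","w8")
```

```text
t 13.7 grasp [0.4728 0.4345 0.1527] rpy [179.82  -0.18  84.16] F [ 0.3  0.1 -0.1] open 0.0552 ff 0.0
[ 0.616  0.228  0.11  84.2  ] row [-0.741, 0.636, 0.166, 0.002, -0.002, -0.0] mm 198 deg 0.2
[ 0.616  0.228  0.11  84.2  ] row [-0.211, 0.181, 0.047, 0.0, -0.0, -0.0] mm 56 deg 0.1
[6.16e-01 2.28e-01 3.80e-02 8.42e+01] row [-0.0, -0.0, 0.36, 0.0, -0.0, -0.0] mm 72 deg 0.0
```

View pics/w8.png

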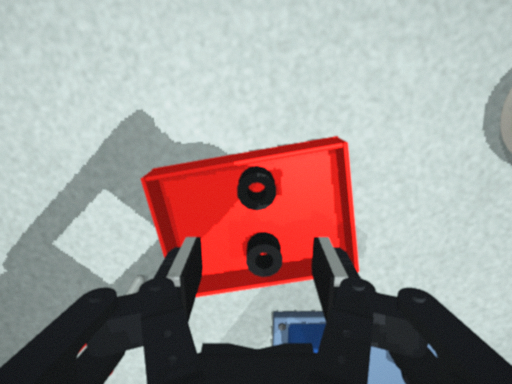

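The view shows two black rollers standing in the tray, at (257,187) and (264,254). Next is shaft 4's worn roller.

jog_arm(moves=[[[-0.741, 0.636, 0.166, 0, 0, 0], [-0.741, 0.636, 0.166, 0, 0, 0], [-0.741, 0.636, 0.166, 0, 0, 0], [-0.741, 0.636, 0.166, 0, 0, 0], [-0.741, 0.636, 0.166, 0, 0, 0]]])

```text
clock: 14.25
tcp_pos: [0.5856, 0.2687, 0.2688]
ee_rot: [-3.138, 0.005, 1.463]
wrist_force: [-1.3, -0.6, 0.0]
opening: 0.0558
finger_force: 0.0
```

jog_arm(moves=[[[-0.211, 0.181, 0.047, 0, 0, 0], [-0.211, 0.181, 0.047, 0, 0, 0], [-0.211, 0.181, 0.047, 0, 0, 0], [-0.211, 0.181, 0.047, 0, 0, 0], [-0.211, 0.181, 0.047, 0, 0, 0]]])

```text
clock: 14.75
tcp_pos: [0.6146, 0.2292, 0.2626]
ee_rot: [-3.141, -0.0, 1.47]
wrist_force: [0.2, -0.1, 1.4]
opening: 0.056
finger_force: 0.0
```

Run:
```python
from h import *
state(); p,d,P,c=shoot("wrist")
rollers("worn1",P,p,.043)
plan([(.6155,.2283,.038,84.2)])
```

```text
t 14.8 grasp [0.6145 0.2293 0.1076] rpy [-179.96   -0.     84.24] F [ 0.2 -0.1  1.4] open 0.0560 ff 0.0
worn1 0.58 [6.142e-01 2.283e-01 4.380e-02 1.367e+03] circ [0.6141 0.2282] 0.0173 col [25. 27. 28.]
[6.16e-01 2.28e-01 3.80e-02 8.42e+01] row [-0.004, 0.004, 0.349, -0.0, -0.0, 0.001] mm 70 deg 0.0
```

jog_arm(moves=[[[-0.004, 0.004, 0.1, 0, 0, 0], [-0.004, 0.004, 0.2, 0, 0, 0], [-0.004, 0.004, 0.3, 0, 0, 0], [-0.004, 0.004, 0.35, 0, 0, 0], [-0.004, 0.004, 0.35, 0, 0, 0]]])

```text
clock: 15.35
tcp_pos: [0.6154, 0.2275, 0.1913]
ee_rot: [-3.139, 0.001, 1.47]
wrist_force: [-0.1, 0.1, 0.3]
opening: 0.0555
finger_force: 0.0
```

jog_arm(moves=[[[0, 0, 0, 0, 0, 0], [0, 0, 0, 0, 0, 0], [0, 0, 0, 0, 0, 0], [0, 0, 0, 0, 0, 0]]], grip=0.3, force=40)

```text
clock: 15.75
tcp_pos: [0.6164, 0.2274, 0.1941]
ee_rot: [3.14, -0.001, 1.469]
wrist_force: [-1.0, 0.7, 5.0]
opening: 0.033
finger_force: 40.1
```

jog_arm(moves=[[[0, 0, -0.08, 0, 0, 0], [0, 0, -0.16, 0, 0, 0], [0, 0, -0.26, 0, 0, 0], [0, 0, -0.36, 0, 0, 0], [0, 0, -0.56, 0, 0, 0]]])

```text
clock: 16.25
tcp_pos: [0.6153, 0.2266, 0.3027]
ee_rot: [-3.136, 0.003, 1.469]
wrist_force: [0.6, -0.1, -0.6]
opening: 0.0331
finger_force: 39.9
```

jog_arm(moves=[[[0.814, -0.635, 0, 0, 0, 0], [0.814, -0.635, 0, 0, 0, 0], [0.814, -0.635, 0, 0, 0, 0], [0.814, -0.635, 0, 0, 0, 0], [0.814, -0.635, 0, 0, 0, 0]]])

```text
clock: 16.75
tcp_pos: [0.5033, 0.4059, 0.3047]
ee_rot: [-3.141, -0.002, 1.474]
wrist_force: [-0.6, -1.0, -0.6]
opening: 0.033
finger_force: 39.9
```

jog_arm(moves=[[[0, 0, 0, 0, 0, 0], [0, 0, 0, 0, 0, 0], [0, 0, 0, 0, 0, 0]]])

```text
clock: 17.05
tcp_pos: [0.5073, 0.4006, 0.3046]
ee_rot: [3.141, 0.001, 1.467]
wrist_force: [0.1, -0.2, -0.7]
opening: 0.0329
finger_force: 39.9
```

Run:
```python
from h import *
state(); plan([(.505,.4015,.03,84.2)])
```

```text
t 17.1 grasp [0.5073 0.4005 0.1496] rpy [1.7998e+02 3.0000e-02 8.4050e+01] F [ 0.1 -0.2 -0.7] open 0.0329 ff 39.9
[5.05e-01 4.02e-01 3.00e-02 8.42e+01] row [0.003, -0.012, 0.598, 0.0, 0.0, -0.002] mm 120 deg 0.2
```

jog_arm(moves=[[[0.003, -0.012, 0.2, 0, 0, 0], [0.003, -0.012, 0.4, 0, 0, 0], [0.003, -0.012, 0.5, 0, 0, 0], [0.003, -0.012, 0.595, 0, 0, 0], [0.003, -0.012, 0.595, 0, 0, 0]]])

```text
clock: 17.55
tcp_pos: [0.5045, 0.401, 0.1832]
ee_rot: [-3.138, 0.004, 1.467]
wrist_force: [-0.0, -0.4, -1.1]
opening: 0.0332
finger_force: 40.2
```

jog_arm(moves=[[[0, 0, 0, 0, 0, 0], [0, 0, 0, 0, 0, 0], [0, 0, 0, 0, 0, 0]]], grip=0.55)

```text
clock: 17.85
tcp_pos: [0.5045, 0.4027, 0.187]
ee_rot: [3.14, -0.001, 1.468]
wrist_force: [-0.1, -0.9, -0.1]
opening: 0.047
finger_force: 0.1
```

jog_arm(moves=[[[0, 0, -0.15, 0, 0, 0], [0, 0, -0.35, 0, 0, 0], [0, 0, -0.6, 0, 0, 0], [0, 0, -0.6, 0, 0, 0], [0, 0, -0.6, 0, 0, 0]]])

```text
clock: 18.35
tcp_pos: [0.504, 0.4029, 0.3082]
ee_rot: [3.138, -0.003, 1.469]
wrist_force: [-0.3, -1.0, -1.1]
opening: 0.0471
finger_force: 0.0
```

Run:
```python
from h import *
state(); p,d,P,c=shoot("wrist","w9")
for o in imaging.outline_of("worn1","wrist")[:4]:
    m=o["mask"]; print(o["conf"],np.round(o["rect"]),np.round(np.nanmedian(P[m],0),3))
p,d,P,c=shoot("top"); 
for o in imaging.outline_of("new1","top"): print(o["conf"],np.nanmedian(P[o["mask"]],0))
plan([(.48,-.10,.20,84.2)])
```

```text
t 18.4 grasp [0.5046 0.4034 0.1532] rpy [179.8   -0.19  84.16] F [-0.3 -1.  -1.1] open 0.0471 ff 0.0
0.8 [236. 167. 276. 210.] [0.503 0.403 0.031]
0.77 [195. 132. 232. 180.] [0.47  0.435 0.032]
0.58 [205. 204. 245. 251.] [0.472 0.368 0.031]
0.62 [ 0.29048959 -0.22938194  0.02308705]
0.61 [ 0.5402155  -0.47154936  0.02387207]
0.52 [ 0.30408874 -0.31177044  0.02522789]
0.46 [ 0.54053664 -0.3014063   0.02639013]
[ 0.48 -0.1   0.2  84.2 ] row [-0.984, 0.054, -0.098, -0.001, 0.001, -0.0] mm 198 deg 0.1
[ 0.48 -0.1   0.2  84.2 ] row [-0.984, 0.054, -0.098, -0.001, 0.001, -0.0] mm 198 deg 0.1
[ 0.48 -0.1   0.2  84.2 ] row [-0.545, 0.03, -0.055, -0.0, 0.0, -0.0] mm 110 deg 0.0
```

jog_arm(moves=[[[-0.984, 0.054, -0.09, 0, 0, 0], [-0.984, 0.054, -0.09, 0, 0, 0], [-0.984, 0.054, -0.09, 0, 0, 0], [-0.984, 0.054, -0.09, 0, 0, 0], [-0.984, 0.054, -0.09, 0, 0, 0]]], grip=0.7)

```text
clock: 19.05
tcp_pos: [0.4939, 0.2015, 0.323]
ee_rot: [-3.139, 0.003, 1.464]
wrist_force: [0.4, 1.4, -1.2]
opening: 0.0599
finger_force: 0.0
```

jog_arm(moves=[[[-0.984, 0.054, -0.09, 0, 0, 0], [-0.984, 0.054, -0.09, 0, 0, 0], [-0.984, 0.054, -0.09, 0, 0, 0], [-0.984, 0.054, -0.09, 0, 0, 0], [-0.984, 0.054, -0.09, 0, 0, 0]]])

```text
clock: 19.55
tcp_pos: [0.4854, 0.0053, 0.3414]
ee_rot: [-3.141, 0.002, 1.463]
wrist_force: [-0.3, 1.2, 0.1]
opening: 0.06
finger_force: 0.0
```

jog_arm(moves=[[[-0.98, 0.13, 0, 0, 0, 0], [-0.98, 0.13, 0, 0, 0, 0], [-0.98, 0.13, 0, 0, 0, 0], [-0.98, 0.13, 0, 0, 0, 0], [-0.98, 0.13, 0, 0, 0, 0]]])

```text
clock: 20.05
tcp_pos: [0.4922, -0.1922, 0.3407]
ee_rot: [3.142, 0.001, 1.464]
wrist_force: [-1.1, 0.3, -0.1]
opening: 0.0593
finger_force: 0.0
```

jog_arm(moves=[[[-0.4, 0.1, 0, 0, 0, 0], [-0.4, 0.1, 0, 0, 0, 0], [-0.4, 0.1, 0, 0, 0, 0], [-0.4, 0.1, 0, 0, 0, 0], [-0.4, 0.1, 0, 0, 0, 0]]])

```text
clock: 20.55
tcp_pos: [0.5033, -0.2685, 0.341]
ee_rot: [-3.14, -0.001, 1.47]
wrist_force: [-0.2, 0.2, 0.6]
opening: 0.0599
finger_force: 0.0
```

Run:
```python
from h import *
state(); p,d,P,c=shoot("wrist","w10")
rollers("new1",P,p,.030)
plan([(.4815,-.184,.10,84.2),(.4815,-.184,.024,84.2)])
```

```text
t 20.6 grasp [ 0.5031 -0.2682  0.186 ] rpy [-1.7991e+02 -8.0000e-02  8.4240e+01] F [-0.2  0.2  0.6] open 0.0599 ff 0.0
new1 0.97 [ 5.361e-01 -4.682e-01  2.770e-02  2.770e+02] circ [ 0.5363 -0.4706] 0.0174 col [81. 49. 26.]
new1 0.92 [ 2.87e-01 -2.29e-01  2.79e-02  8.25e+02] circ [ 0.2873 -0.2285] 0.0178 col [86. 49. 25.]
new1 0.91 [ 4.800e-01 -1.835e-01  3.090e-02  9.690e+02] circ [ 0.4799 -0.1835] 0.017 col [255. 255. 255.]
new1 0.86 [ 4.606e-01 -2.872e-01  3.080e-02  7.410e+02] circ [ 0.4603 -0.2875] 0.0172 col [239. 240. 235.]
new1 0.66 [ 5.661e-01 -2.029e-01  3.080e-02  9.530e+02] circ [ 0.5663 -0.203 ] 0.0171 col [255. 255. 255.]
new1 0.65 [ 5.360e-01 -3.005e-01  3.070e-02  7.490e+02] circ [ 0.5363 -0.3006] 0.0171 col [255. 255. 255.]
[ 0.482 -0.184  0.1   84.2  ] row [0.41, -0.15, 0.433, -0.0, -0.0, 0.001] mm 123 deg 0.1
[ 4.82e-01 -1.84e-01  2.40e-02  8.42e+01] row [-0.0, -0.0, 0.38, -0.0, -0.0, 0.0] mm 76 deg 0.0
```

jog_arm(moves=[[[0.412, -0.152, 0.433, 0, 0, 0], [0.412, -0.152, 0.433, 0, 0, 0], [0.412, -0.152, 0.433, 0, 0, 0], [0.412, -0.152, 0.433, 0, 0, 0], [0.412, -0.152, 0.433, 0, 0, 0]]])

```text
clock: 21.15
tcp_pos: [0.4818, -0.1846, 0.2557]
ee_rot: [3.14, 0.001, 1.471]
wrist_force: [-0.2, -0.8, -0.7]
opening: 0.0598
finger_force: 0.0
```

jog_arm(moves=[[[0, 0, 0.1, 0, 0, 0], [0, 0, 0.2, 0, 0, 0], [0, 0, 0.3, 0, 0, 0], [0, 0, 0.36, 0, 0, 0], [0, 0, 0.38, 0, 0, 0]]])

```text
clock: 21.65
tcp_pos: [0.4817, -0.1858, 0.1789]
ee_rot: [3.141, 0.0, 1.468]
wrist_force: [0.1, -0.6, -0.3]
opening: 0.0597
finger_force: 0.0
```

jog_arm(moves=[[[0, 0, 0, 0, 0, 0], [0, 0, 0, 0, 0, 0], [0, 0, 0, 0, 0, 0], [0, 0, 0, 0, 0, 0]]], grip=0.3, force=40)

```text
clock: 22.05
tcp_pos: [0.4818, -0.1854, 0.1802]
ee_rot: [3.139, 0.001, 1.469]
wrist_force: [-0.7, -0.7, 4.2]
opening: 0.033
finger_force: 40.1
```

jog_arm(moves=[[[0, 0, -0.08, 0, 0, 0], [0, 0, -0.2, 0, 0, 0], [0, 0, -0.4, 0, 0, 0], [0, 0, -0.58, 0, 0, 0], [0, 0, -0.58, 0, 0, 0]]])

```text
clock: 22.55
tcp_pos: [0.4825, -0.1856, 0.3001]
ee_rot: [3.131, 0.003, 1.469]
wrist_force: [0.7, 0.0, 0.5]
opening: 0.0329
finger_force: 39.9
```

jog_arm(moves=[[[0, 0, 0, 0, 0, 0], [0, 0, 0, 0, 0, 0]]])

```text
clock: 22.75
tcp_pos: [0.4806, -0.1848, 0.2939]
ee_rot: [-3.139, -0.001, 1.469]
wrist_force: [-0.3, -0.1, -0.6]
opening: 0.0329
finger_force: 39.9
```

```bash
cat >> h.py <<'E'
def hand(P):
    s=r.sense(); T=(P-s["tcp_pos"])@Ro.from_euler("xyz",s["ee_rot"]).as_matrix()
    m=(abs(T[...,0])<.03)&(abs(T[...,1])<.0155)&(T[...,2]>.12)&(T[...,2]<.152)
    q=T[m]
    if len(q)<50: print("no roller in hand",len(q)); return
    h,e=np.histogram(q[:,2],40); zt=e[h.argmax()]; q=q[abs(q[:,2]-zt)<.002]
    print("in hand: top tool z %.4f x %.4f..%.4f mid %.4f y %.4f..%.4f n %d"%(zt,q[:,0].min(),q[:,0].max(),(q[:,0].min()+q[:,0].max())/2,q[:,1].min(),q[:,1].max(),len(q)))
S=np.array([[.5937,.0193],[.6007,.0890],[.6078,.1587],[.6147,.2283]])
def tips(P):
    for i,s in enumerate(S):
        m=(np.hypot(P[...,0]-s[0],P[...,1]-s[1])<.012)&(abs(P[...,2]-.0628)<.004)
        q=P[m]
        if len(q)>8: print("shaft",i+1,np.round(q.mean(0),4),np.round((q.min(0)+q.max(0))[:2]/2,4),len(q), "z max %.4f"%q[:,2].max())
E
python3 - <<'E'
from h import *
state(); p,d,P,c=shoot("wrist","w11"); hand(P)
plan([(.6087,.17,.13,84.2)])
E
```

```text
t 22.8 grasp [ 0.4802 -0.1847  0.1389] rpy [-1.7985e+02 -4.0000e-02  8.4160e+01] F [-0.3 -0.1 -0.6] open 0.0329 ff 39.9
in hand: top tool z 0.1490 x -0.0152..0.0194 mid 0.0021 y -0.0155..0.0155 n 3033
[ 0.609  0.17   0.13  84.2  ] row [0.96, 0.239, 0.023, -0.001, -0.0, -0.0] mm 198 deg 0.1
[ 0.609  0.17   0.13  84.2  ] row [0.87, 0.217, 0.021, -0.001, -0.0, -0.0] mm 179 deg 0.1
```

jog_arm(moves=[[[0.96, 0.239, 0, 0, 0, 0], [0.96, 0.239, 0, 0, 0, 0], [0.96, 0.239, 0, 0, 0, 0], [0.96, 0.239, 0, 0, 0, 0], [0.96, 0.239, 0, 0, 0, 0]]])

```text
clock: 23.3
tcp_pos: [0.5496, 0.0056, 0.2936]
ee_rot: [-3.14, -0.002, 1.475]
wrist_force: [-0.8, -1.4, -0.2]
opening: 0.0333
finger_force: 39.9
```

jog_arm(moves=[[[0.87, 0.217, 0.04, 0, 0, 0], [0.87, 0.217, 0.04, 0, 0, 0], [0.87, 0.217, 0.04, 0, 0, 0], [0.87, 0.217, 0.04, 0, 0, 0], [0.87, 0.217, 0.04, 0, 0, 0]]])

```text
clock: 23.8
tcp_pos: [0.6099, 0.1724, 0.285]
ee_rot: [-3.14, 0.0, 1.472]
wrist_force: [0.4, -0.0, 0.1]
opening: 0.033
finger_force: 39.9
```

jog_arm(moves=[[[0, 0, 0, 0, 0, 0], [0, 0, 0, 0, 0, 0], [0, 0, 0, 0, 0, 0]]])

```text
clock: 24.1
tcp_pos: [0.6089, 0.1681, 0.2869]
ee_rot: [-3.141, 0.001, 1.467]
wrist_force: [-0.2, -0.8, -0.2]
opening: 0.0329
finger_force: 39.9
```

Run:
```python
from h import *
state(); p,d,P,c=shoot("wrist","w12"); hand(P); tips(P)
plan([(.6147,.2283-.002,.093,84.2)])
```

```text
t 24.1 grasp [0.6088 0.1681 0.1319] rpy [-1.7995e+02  4.0000e-02  8.4060e+01] F [-0.2 -0.8 -0.2] open 0.0329 ff 39.9
in hand: top tool z 0.1495 x -0.0155..0.0190 mid 0.0017 y -0.0155..0.0155 n 3042
shaft 2 [0.6002 0.0904 0.0617] [0.6004 0.0896] 150 z max 0.0637
shaft 4 [0.6143 0.2286 0.0614] [0.6142 0.2284] 309 z max 0.0642
[ 0.615  0.226  0.093 84.2  ] row [0.292, -0.002, 0.195, -0.0, 0.0, -0.002] mm 70 deg 0.1
```

View pics/w12.png

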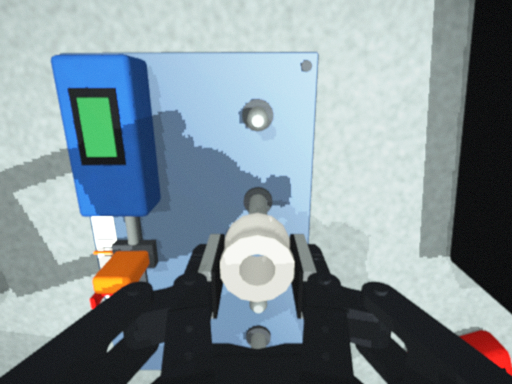

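The view shows the white roller in hand at (257,262), with shaft 4 ahead at (258,118) and shaft 3 at (258,200).

jog_arm(moves=[[[0.293, 0, 0, 0, 0, 0], [0.293, 0, 0.1, 0, 0, 0], [0.293, 0, 0.195, 0, 0, 0], [0.293, 0, 0.195, 0, 0, 0], [0.293, 0, 0.195, 0, 0, 0]]])

```text
clock: 24.65
tcp_pos: [0.6152, 0.2272, 0.2483]
ee_rot: [-3.141, 0.0, 1.468]
wrist_force: [0.6, -0.7, -0.1]
opening: 0.0325
finger_force: 39.9
```

jog_arm(moves=[[[0, 0, 0, 0, 0, 0], [0, 0, 0, 0, 0, 0], [0, 0, 0, 0, 0, 0]]])

```text
clock: 24.95
tcp_pos: [0.6154, 0.2277, 0.2491]
ee_rot: [3.14, -0.001, 1.468]
wrist_force: [0.2, -0.1, -1.0]
opening: 0.0325
finger_force: 39.9
```

Run:
```python
from h import *
state(); plan([(.6144,.2267,.07,84.2)])
```

```text
t 24.9 grasp [0.6157 0.2278 0.0941] rpy [ 1.7991e+02 -4.0000e-02  8.4130e+01] F [ 0.2 -0.1 -1. ] open 0.0325 ff 39.9
[6.14e-01 2.27e-01 7.00e-02 8.42e+01] row [-0.006, -0.005, 0.12, 0.001, -0.0, -0.001] mm 24 deg 0.1
```

jog_arm(moves=[[[-0.005, -0.005, 0.02, 0, 0, 0], [-0.005, -0.005, 0.05, 0, 0, 0], [-0.005, -0.005, 0.075, 0, 0, 0], [-0.005, -0.005, 0.1, 0, 0, 0], [-0.005, -0.005, 0.12, 0, 0, 0]]])

```text
clock: 25.45
tcp_pos: [0.6141, 0.2271, 0.2233]
ee_rot: [-3.141, 0.0, 1.469]
wrist_force: [0.7, -0.6, 0.6]
opening: 0.0332
finger_force: 40.0
```

jog_arm(moves=[[[0, 0, 0, 0, 0, 0], [0, 0, 0, 0, 0, 0]]])

```text
clock: 25.65
tcp_pos: [0.6141, 0.2271, 0.2239]
ee_rot: [-3.141, 0.0, 1.469]
wrist_force: [0.1, -0.2, -0.8]
opening: 0.0328
finger_force: 39.9
```

jog_arm(moves=[[[0, 0, 0.03, 0, 0, 0], [0, 0, 0.06, 0, 0, 0], [0, 0, 0.09, 0, 0, 0], [0, 0, 0.12, 0, 0, 0], [0, 0, 0.14, 0, 0, 0]]])

```text
clock: 26.15
tcp_pos: [0.6141, 0.227, 0.1953]
ee_rot: [-3.141, 0.0, 1.469]
wrist_force: [0.8, -0.3, -0.6]
opening: 0.0331
finger_force: 40.0
```

jog_arm(moves=[[[0, 0, 0.008, 0, 0, 0], [0, 0, 0.014, 0, 0, 0], [0, 0, 0.014, 0, 0, 0]]])

```text
clock: 26.45
tcp_pos: [0.6141, 0.2271, 0.1934]
ee_rot: [-3.142, 0.0, 1.469]
wrist_force: [0.1, 0.0, 0.5]
opening: 0.0329
finger_force: 39.9
```

jog_arm(moves=[[[0, 0, 0.005, 0, 0, 0], [0, 0, 0.01, 0, 0, 0], [0, 0, 0.01, 0, 0, 0]]])

```text
clock: 26.75
tcp_pos: [0.614, 0.2272, 0.1932]
ee_rot: [3.141, -0.0, 1.469]
wrist_force: [-3.1, -1.2, 9.4]
opening: 0.0326
finger_force: 40.8
```

jog_arm(moves=[[[0, 0, 0, 0, 0, 0], [0, 0, 0, 0, 0, 0], [0, 0, 0, 0, 0, 0]]], grip=0.6)

```text
clock: 27.05
tcp_pos: [0.6141, 0.2271, 0.191]
ee_rot: [-3.141, 0.0, 1.469]
wrist_force: [-0.2, -0.1, -0.1]
opening: 0.0511
finger_force: 0.0
```

jog_arm(moves=[[[0, 0, -0.1, 0, 0, 0], [0, 0, -0.25, 0, 0, 0], [0, 0, -0.5, 0, 0, 0], [0, 0, -0.6, 0, 0, 0], [0, 0, -0.6, 0, 0, 0]]])

```text
clock: 27.55
tcp_pos: [0.6149, 0.2274, 0.3154]
ee_rot: [3.134, -0.003, 1.469]
wrist_force: [0.5, -0.9, -0.3]
opening: 0.0508
finger_force: 0.0
```

jog_arm(moves=[[[0, 0, 0, 0, 0, 0], [0, 0, 0, 0, 0, 0]]])

```text
clock: 27.75
tcp_pos: [0.6136, 0.2269, 0.3092]
ee_rot: [-3.138, 0.002, 1.469]
wrist_force: [0.3, -0.4, -0.1]
opening: 0.0511
finger_force: 0.0
```

Run:
```python
from h import *
state(); p,d,P,c=shoot("wrist","w13"); tips(P); rollers("new1",P,p,.044)
plan([(.5025,-.27,.186,84.2)])
```

```text
t 27.8 grasp [0.613  0.2267 0.1542] rpy [-1.798e+02  1.000e-01  8.415e+01] F [ 0.3 -0.4 -0.1] open 0.0511 ff 0.0
shaft 2 [0.6004 0.0916 0.0611] [0.6006 0.0915] 115 z max 0.0639
shaft 3 [0.6071 0.1603 0.0614] [0.6067 0.1594] 146 z max 0.0646
shaft 4 [0.6141 0.2294 0.0614] [0.6141 0.2285] 200 z max 0.0641
new1 0.76 [6.133e-01 2.295e-01 4.380e-02 9.590e+02] circ [0.6132 0.2294] 0.0172 col [246. 246. 242.]
[ 0.502 -0.27   0.186 84.2  ] row [-0.981, -0.117, -0.06, -0.001, 0.0, -0.0] mm 198 deg 0.1
[ 0.502 -0.27   0.186 84.2  ] row [-0.981, -0.117, -0.06, -0.001, 0.0, -0.0] mm 198 deg 0.1
[ 0.502 -0.27   0.186 84.2  ] row [-0.566, -0.068, -0.035, -0.0, 0.0, -0.0] mm 114 deg 0.0
```

jog_arm(moves=[[[-0.72, -0.005, 0, 0, 0, 0], [-0.72, -0.005, 0, 0, 0, 0], [-0.72, -0.005, 0, 0, 0, 0], [-0.72, -0.005, 0, 0, 0, 0]]], grip=0.7)

```text
clock: 28.25
tcp_pos: [0.5976, 0.0795, 0.3101]
ee_rot: [-3.138, 0.003, 1.464]
wrist_force: [1.2, 1.0, 0.3]
opening: 0.0599
finger_force: 0.0
```

jog_arm(moves=[[[-0.72, -0.005, 0, 0, 0, 0], [-0.72, -0.005, 0, 0, 0, 0], [-0.72, -0.005, 0, 0, 0, 0], [-0.72, -0.005, 0, 0, 0, 0]]])

```text
clock: 28.65
tcp_pos: [0.5823, -0.063, 0.3104]
ee_rot: [-3.14, 0.002, 1.464]
wrist_force: [0.2, 1.7, 0.1]
opening: 0.0601
finger_force: 0.0
```

jog_arm(moves=[[[-0.72, -0.005, 0, 0, 0, 0], [-0.72, -0.005, 0, 0, 0, 0], [-0.72, -0.005, 0, 0, 0, 0], [-0.72, -0.005, 0, 0, 0, 0], [-0.72, -0.005, 0, 0, 0, 0]]])

```text
clock: 29.15
tcp_pos: [0.5673, -0.2022, 0.3104]
ee_rot: [-3.14, -0.001, 1.467]
wrist_force: [-0.0, 0.2, -0.5]
opening: 0.0597
finger_force: 0.0
```

jog_arm(moves=[[[0, 0, 0, 0, 0, 0], [0, 0, 0, 0, 0, 0]]])

```text
clock: 29.35
tcp_pos: [0.5675, -0.2007, 0.3111]
ee_rot: [-3.141, -0.0, 1.471]
wrist_force: [-0.0, 0.2, 0.3]
opening: 0.0596
finger_force: 0.0
```

Run:
```python
from h import *
state(); p,d,P,c=shoot("wrist","w14"); rollers("new1",P,p,.0305)
plan([(.567,-.2030,.024,84.2)])
```

```text
t 29.4 grasp [ 0.5674 -0.2006  0.1561] rpy [-1.7997e+02 -3.0000e-02  8.4270e+01] F [-0.   0.2  0.3] open 0.0596 ff 0.0
new1 0.97 [ 5.663e-01 -2.030e-01  3.080e-02  9.440e+02] circ [ 0.5662 -0.2031] 0.0173 col [245. 245. 241.]
new1 0.59 [ 5.364e-01 -3.004e-01  3.070e-02  7.580e+02] circ [ 0.5363 -0.3003] 0.0177 col [245. 247. 242.]
new1 0.56 [ 3.049e-01 -3.127e-01  2.790e-02  3.590e+02] circ [ 0.3009 -0.3127] 0.0176 col [78. 45. 23.]
new1 0.52 [ 7.643e-01 -1.342e-01  3.050e-02  1.371e+03] circ [ 0.7643 -0.1342] 0.0593 col [122.  18.  16.]
new1 0.50 [ 4.530e-01 -2.771e-01  3.060e-02  1.130e+02] circ [ 0.453  -0.2771] 0.0105 col [248.  248.5 243. ]
[ 5.67e-01 -2.03e-01  2.40e-02  8.42e+01] row [-0.01, -0.001, 0.661, -0.0, -0.0, 0.001] mm 132 deg 0.1
```

jog_arm(moves=[[[-0.013, -0.002, 0.22, 0, 0, 0], [-0.013, -0.002, 0.44, 0, 0, 0], [-0.013, -0.002, 0.56, 0, 0, 0], [-0.013, -0.002, 0.63, 0, 0, 0], [-0.013, -0.002, 0.66, 0, 0, 0]]])

```text
clock: 29.95
tcp_pos: [0.5665, -0.2043, 0.1782]
ee_rot: [-3.14, -0.0, 1.47]
wrist_force: [0.4, 0.2, -0.0]
opening: 0.0597
finger_force: 0.0
```

jog_arm(moves=[[[0, 0, 0, 0, 0, 0], [0, 0, 0, 0, 0, 0], [0, 0, 0, 0, 0, 0], [0, 0, 0, 0, 0, 0]]], grip=0.3)

```text
clock: 30.35
tcp_pos: [0.567, -0.2051, 0.1808]
ee_rot: [3.138, 0.001, 1.469]
wrist_force: [0.2, -0.0, 3.7]
opening: 0.032
finger_force: 40.1
```

jog_arm(moves=[[[0, 0, -0.08, 0, 0, 0], [0, 0, -0.2, 0, 0, 0], [0, 0, -0.4, 0, 0, 0], [0, 0, -0.54, 0, 0, 0], [0, 0, -0.54, 0, 0, 0]]])

```text
clock: 30.85
tcp_pos: [0.5675, -0.2054, 0.2924]
ee_rot: [3.132, 0.003, 1.469]
wrist_force: [0.7, -0.8, 0.6]
opening: 0.0321
finger_force: 39.8
```

jog_arm(moves=[[[0.76, 0.012, 0, 0, 0, 0], [0.76, 0.012, 0, 0, 0, 0], [0.76, 0.012, 0, 0, 0, 0], [0.76, 0.012, 0, 0, 0, 0]]])

```text
clock: 31.25
tcp_pos: [0.5842, -0.0491, 0.2866]
ee_rot: [-3.14, -0.002, 1.474]
wrist_force: [0.6, -0.6, -0.0]
opening: 0.0316
finger_force: 39.8
```

jog_arm(moves=[[[0.76, 0.012, 0, 0, 0, 0], [0.76, 0.012, 0, 0, 0, 0], [0.76, 0.012, 0, 0, 0, 0], [0.76, 0.012, 0, 0, 0, 0], [0.76, 0.012, 0, 0, 0, 0]]])

```text
clock: 31.75
tcp_pos: [0.602, 0.0976, 0.2865]
ee_rot: [-3.14, 0.001, 1.471]
wrist_force: [0.2, 0.1, -0.9]
opening: 0.0316
finger_force: 39.8
```

jog_arm(moves=[[[0, 0, 0, 0, 0, 0], [0, 0, 0, 0, 0, 0], [0, 0, 0, 0, 0, 0]]])

```text
clock: 32.05
tcp_pos: [0.6022, 0.0955, 0.2873]
ee_rot: [-3.141, 0.0, 1.467]
wrist_force: [-0.5, -0.1, -0.9]
opening: 0.0317
finger_force: 39.8
```

Run:
```python
from h import *
state(); p,d,P,c=shoot("wrist","w15"); hand(P); tips(P)
plan([(.6072,.1586,.093,84.2)])
```

```text
t 32.0 grasp [0.6021 0.0955 0.1323] rpy [-1.7999e+02  2.0000e-02  8.4030e+01] F [-0.5 -0.1 -0.9] open 0.0317 ff 39.8
in hand: top tool z 0.1500 x -0.0153..0.0192 mid 0.0019 y -0.0155..0.0155 n 3017
shaft 1 [0.5933 0.02   0.062 ] [0.5933 0.0198] 118 z max 0.0641
shaft 2 [0.6009 0.0943 0.0594] [0.6005 0.0943] 24 z max 0.0602
shaft 3 [0.6073 0.1589 0.0613] [0.6073 0.1589] 305 z max 0.0644
[ 0.607  0.159  0.093 84.2  ] row [0.315, -0.008, 0.197, 0.0, 0.0, -0.002] mm 74 deg 0.2
```

jog_arm(moves=[[[0.304, -0.008, 0, 0, 0, 0], [0.304, -0.008, 0.1, 0, 0, 0], [0.304, -0.008, 0.197, 0, 0, 0], [0.304, -0.008, 0.197, 0, 0, 0], [0.304, -0.008, 0.197, 0, 0, 0]]])

```text
clock: 32.6
tcp_pos: [0.6069, 0.1571, 0.248]
ee_rot: [-3.141, 0.0, 1.468]
wrist_force: [0.1, -0.6, 0.3]
opening: 0.0317
finger_force: 39.8
```

jog_arm(moves=[[[0, 0, 0, 0, 0, 0], [0, 0, 0, 0, 0, 0], [0, 0, 0, 0, 0, 0], [0, 0, 0, 0, 0, 0]]])

```text
clock: 33.0
tcp_pos: [0.6069, 0.1575, 0.2484]
ee_rot: [3.141, -0.0, 1.468]
wrist_force: [0.0, -0.6, -0.9]
opening: 0.0315
finger_force: 39.8
```

Run:
```python
from h import *
state(); plan([(.6074,.1568,.07,84.2)])
```

```text
t 33.0 grasp [0.607  0.1575 0.0934] rpy [ 1.7995e+02 -1.0000e-02  8.4140e+01] F [ 0.  -0.6 -0.9] open 0.0315 ff 39.8
[6.07e-01 1.57e-01 7.00e-02 8.42e+01] row [-0.003, 0.003, 0.117, 0.001, -0.0, -0.001] mm 23 deg 0.1
```

jog_arm(moves=[[[-0.003, 0.002, 0.02, 0, 0, 0], [-0.003, 0.002, 0.05, 0, 0, 0], [-0.003, 0.002, 0.075, 0, 0, 0], [-0.003, 0.002, 0.1, 0, 0, 0], [-0.003, 0.002, 0.12, 0, 0, 0]]])

```text
clock: 33.5
tcp_pos: [0.6071, 0.157, 0.2231]
ee_rot: [-3.141, 0.0, 1.469]
wrist_force: [0.2, 0.1, 0.8]
opening: 0.0316
finger_force: 39.8
```

jog_arm(moves=[[[0, 0, 0, 0, 0, 0], [0, 0, 0, 0, 0, 0]]])

```text
clock: 33.7
tcp_pos: [0.6071, 0.1571, 0.2237]
ee_rot: [-3.141, 0.0, 1.469]
wrist_force: [-0.5, 0.4, -0.2]
opening: 0.0318
finger_force: 39.8
```

Clean entry. I'll seat it, release, and go to the next roller at (0.5363, -0.3004).

jog_arm(moves=[[[0, 0, 0.03, 0, 0, 0], [0, 0, 0.06, 0, 0, 0], [0, 0, 0.09, 0, 0, 0], [0, 0, 0.12, 0, 0, 0], [0, 0, 0.14, 0, 0, 0]]])

```text
clock: 34.2
tcp_pos: [0.6071, 0.157, 0.1951]
ee_rot: [-3.141, 0.0, 1.469]
wrist_force: [0.3, -0.1, -0.9]
opening: 0.032
finger_force: 39.8
```

jog_arm(moves=[[[0, 0, 0.01, 0, 0, 0], [0, 0, 0.018, 0, 0, 0], [0, 0, 0.024, 0, 0, 0], [0, 0, 0.024, 0, 0, 0]]])

```text
clock: 34.6
tcp_pos: [0.6069, 0.157, 0.1938]
ee_rot: [3.141, -0.0, 1.469]
wrist_force: [-5.2, -1.7, 15.1]
opening: 0.0318
finger_force: 41.6
```

jog_arm(moves=[[[0, 0, 0, 0, 0, 0], [0, 0, 0, 0, 0, 0], [0, 0, 0, 0, 0, 0]]], grip=0.6)

```text
clock: 34.9
tcp_pos: [0.6071, 0.157, 0.1908]
ee_rot: [-3.141, 0.0, 1.469]
wrist_force: [0.2, 0.1, 0.4]
opening: 0.0516
finger_force: 0.0
```

jog_arm(moves=[[[0, 0, -0.1, 0, 0, 0], [0, 0, -0.25, 0, 0, 0], [0, 0, -0.5, 0, 0, 0], [0, 0, -0.6, 0, 0, 0], [0, 0, -0.6, 0, 0, 0]]])

```text
clock: 35.4
tcp_pos: [0.608, 0.1573, 0.3148]
ee_rot: [3.134, -0.002, 1.469]
wrist_force: [0.8, -0.0, -0.1]
opening: 0.0512
finger_force: 0.0
```

jog_arm(moves=[[[0, 0, 0, 0, 0, 0], [0, 0, 0, 0, 0, 0]]])

```text
clock: 35.6
tcp_pos: [0.6066, 0.1569, 0.3091]
ee_rot: [-3.138, 0.001, 1.469]
wrist_force: [0.5, -0.7, -0.2]
opening: 0.0513
finger_force: 0.0
```

Run:
```python
from h import *
state(); p,d,P,c=shoot("wrist","w16"); rollers("new1",P,p,.044)
plan([(.5365,-.2985,.155,84.2)])
```

```text
t 35.6 grasp [0.606  0.1568 0.1541] rpy [-1.798e+02  8.000e-02  8.415e+01] F [ 0.5 -0.7 -0.2] open 0.0513 ff 0.0
new1 0.94 [6.062e-01 1.595e-01 4.380e-02 9.430e+02] circ [0.6063 0.1594] 0.0171 col [247. 247. 243.]
new1 0.87 [6.133e-01 2.294e-01 4.380e-02 1.280e+03] circ [0.6133 0.2295] 0.017 col [255. 255. 255.]
[ 0.536 -0.298  0.155 84.2  ] row [-0.989, -0.05, -0.0, -0.001, 0.0, -0.0] mm 198 deg 0.1
[ 0.536 -0.298  0.155 84.2  ] row [-0.989, -0.051, -0.001, -0.001, 0.0, -0.0] mm 198 deg 0.1
[ 0.536 -0.298  0.155 84.2  ] row [-0.324, -0.017, -0.001, -0.0, 0.0, -0.0] mm 65 deg 0.0
```

jog_arm(moves=[[[-0.989, -0.05, 0, 0, 0, 0], [-0.989, -0.05, 0, 0, 0, 0], [-0.989, -0.05, 0, 0, 0, 0], [-0.989, -0.05, 0, 0, 0, 0], [-0.989, -0.05, 0, 0, 0, 0]]], grip=0.7)

```text
clock: 36.2
tcp_pos: [0.5759, -0.0434, 0.31]
ee_rot: [-3.139, 0.002, 1.463]
wrist_force: [0.2, 0.1, -0.1]
opening: 0.0602
finger_force: 0.0
```

jog_arm(moves=[[[-0.989, -0.05, 0, 0, 0, 0], [-0.989, -0.05, 0, 0, 0, 0], [-0.989, -0.05, 0, 0, 0, 0], [-0.989, -0.05, 0, 0, 0, 0], [-0.989, -0.05, 0, 0, 0, 0]]])

```text
clock: 36.7
tcp_pos: [0.5463, -0.2388, 0.3101]
ee_rot: [-3.141, 0.002, 1.463]
wrist_force: [0.6, 0.6, -0.6]
opening: 0.0592
finger_force: 0.0
```

jog_arm(moves=[[[-0.324, -0.017, 0, 0, 0, 0], [-0.324, -0.017, 0, 0, 0, 0], [-0.324, -0.017, 0, 0, 0, 0], [-0.324, -0.017, 0, 0, 0, 0], [-0.324, -0.017, 0, 0, 0, 0]]])

```text
clock: 37.2
tcp_pos: [0.5373, -0.297, 0.3108]
ee_rot: [-3.141, -0.001, 1.47]
wrist_force: [0.3, -0.2, 0.6]
opening: 0.0598
finger_force: 0.0
```

Run:
```python
from h import *
state(); p,d,P,c=shoot("wrist","w17"); rollers("new1",P,p,.0305)
plan([(.537,-.3004,.024,84.2)])
```

```text
t 37.2 grasp [ 0.5372 -0.2968  0.1558] rpy [-1.7996e+02 -5.0000e-02  8.4240e+01] F [ 0.3 -0.2  0.6] open 0.0598 ff 0.0
new1 0.84 [ 5.361e-01 -4.622e-01  2.790e-02  2.600e+02] circ [ 0.5361 -0.4686] 0.0165 col [82. 49. 26.]
new1 0.77 [ 4.606e-01 -2.875e-01  3.080e-02  9.900e+02] circ [ 0.4606 -0.2875] 0.0172 col [248. 248. 243.]
new1 0.60 [ 5.367e-01 -3.005e-01  3.080e-02  9.450e+02] circ [ 0.5363 -0.3005] 0.0172 col [248. 249. 245.]
new1 0.59 [ 3.067e-01 -3.131e-01  2.800e-02  3.720e+02] circ [ 0.3025 -0.3131] 0.0166 col [86.  50.  25.5]
[ 5.37e-01 -3.00e-01  2.40e-02  8.42e+01] row [-0.017, 0.0, 0.66, -0.0, -0.0, 0.001] mm 132 deg 0.1
```

jog_arm(moves=[[[-0.01, -0.002, 0.22, 0, 0, 0], [-0.01, -0.002, 0.44, 0, 0, 0], [-0.01, -0.002, 0.56, 0, 0, 0], [-0.01, -0.002, 0.63, 0, 0, 0], [-0.01, -0.002, 0.66, 0, 0, 0]]])

```text
clock: 37.8
tcp_pos: [0.5365, -0.2999, 0.1781]
ee_rot: [-3.14, -0.001, 1.47]
wrist_force: [0.3, -1.2, 0.3]
opening: 0.0598
finger_force: 0.0
```

jog_arm(moves=[[[0, 0, 0, 0, 0, 0], [0, 0, 0, 0, 0, 0], [0, 0, 0, 0, 0, 0], [0, 0, 0, 0, 0, 0]]], grip=0.3)

```text
clock: 38.2
tcp_pos: [0.5369, -0.3008, 0.1807]
ee_rot: [3.139, 0.001, 1.469]
wrist_force: [0.3, 0.1, 4.6]
opening: 0.0319
finger_force: 40.1
```

jog_arm(moves=[[[0, 0, -0.08, 0, 0, 0], [0, 0, -0.2, 0, 0, 0], [0, 0, -0.4, 0, 0, 0], [0, 0, -0.54, 0, 0, 0], [0, 0, -0.54, 0, 0, 0]]])

```text
clock: 38.7
tcp_pos: [0.5373, -0.3012, 0.2922]
ee_rot: [3.132, 0.004, 1.469]
wrist_force: [0.9, -0.5, -0.4]
opening: 0.0322
finger_force: 39.8
```

jog_arm(moves=[[[0.83, 0.06, 0, 0, 0, 0], [0.83, 0.06, 0, 0, 0, 0], [0.83, 0.06, 0, 0, 0, 0], [0.83, 0.06, 0, 0, 0, 0]]])

```text
clock: 39.1
tcp_pos: [0.565, -0.1329, 0.2864]
ee_rot: [-3.14, -0.001, 1.472]
wrist_force: [-0.6, -0.9, -1.3]
opening: 0.0318
finger_force: 39.8
```

jog_arm(moves=[[[0.83, 0.06, 0, 0, 0, 0], [0.83, 0.06, 0, 0, 0, 0], [0.83, 0.06, 0, 0, 0, 0], [0.83, 0.06, 0, 0, 0, 0], [0.83, 0.06, 0, 0, 0, 0]]])

```text
clock: 39.6
tcp_pos: [0.5941, 0.0292, 0.2865]
ee_rot: [-3.141, 0.0, 1.472]
wrist_force: [1.2, 0.1, -0.5]
opening: 0.032
finger_force: 39.8
```

jog_arm(moves=[[[0, 0, 0, 0, 0, 0], [0, 0, 0, 0, 0, 0], [0, 0, 0, 0, 0, 0]]])

```text
clock: 39.9
tcp_pos: [0.5939, 0.0257, 0.287]
ee_rot: [-3.141, 0.0, 1.467]
wrist_force: [-0.5, -0.8, -0.6]
opening: 0.0321
finger_force: 39.8
```

Run:
```python
from h import *
state(); p,d,P,c=shoot("wrist","w18"); hand(P); tips(P)
plan([(.6004,.0890,.093,84.2)])
```

```text
t 39.9 grasp [0.5938 0.0257 0.132 ] rpy [-1.7998e+02  3.0000e-02  8.4030e+01] F [-0.5 -0.8 -0.6] open 0.0321 ff 39.8
in hand: top tool z 0.1495 x -0.0170..0.0174 mid 0.0002 y -0.0155..0.0154 n 2943
shaft 1 [0.5937 0.0231 0.0605] [0.5936 0.0226] 97 z max 0.0639
shaft 2 [0.6001 0.0892 0.0613] [0.6004 0.0889] 313 z max 0.0645
[ 0.6    0.089  0.093 84.2  ] row [0.317, -0.001, 0.195, -0.0, 0.0, -0.002] mm 75 deg 0.2
```

jog_arm(moves=[[[0.313, 0, 0, 0, 0, 0], [0.313, 0, 0.1, 0, 0, 0], [0.313, 0, 0.195, 0, 0, 0], [0.313, 0, 0.195, 0, 0, 0], [0.313, 0, 0.195, 0, 0, 0]]])

```text
clock: 40.45
tcp_pos: [0.6005, 0.0889, 0.2482]
ee_rot: [-3.141, 0.0, 1.468]
wrist_force: [0.1, 0.2, 0.6]
opening: 0.0319
finger_force: 39.8
```

jog_arm(moves=[[[0, 0, 0, 0, 0, 0], [0, 0, 0, 0, 0, 0], [0, 0, 0, 0, 0, 0], [0, 0, 0, 0, 0, 0]]])

```text
clock: 40.85
tcp_pos: [0.6005, 0.0894, 0.2486]
ee_rot: [3.141, -0.0, 1.468]
wrist_force: [-0.5, 1.2, -0.8]
opening: 0.0318
finger_force: 39.8
```

Run:
```python
from h import *
state(); plan([(.6004,.0888,.07,84.2)])
```

```text
t 40.9 grasp [0.6006 0.0894 0.0936] rpy [ 1.7995e+02 -1.0000e-02  8.4140e+01] F [-0.5  1.2 -0.8] open 0.0318 ff 39.8
[6.00e-01 8.90e-02 7.00e-02 8.42e+01] row [-0.003, -0.0, 0.118, 0.001, -0.0, -0.001] mm 24 deg 0.1
```

jog_arm(moves=[[[-0.003, 0, 0.02, 0, 0, 0], [-0.003, 0, 0.05, 0, 0, 0], [-0.003, 0, 0.075, 0, 0, 0], [-0.003, 0, 0.1, 0, 0, 0], [-0.003, 0, 0.12, 0, 0, 0]]])

```text
clock: 41.35
tcp_pos: [0.6003, 0.089, 0.2233]
ee_rot: [-3.141, 0.0, 1.469]
wrist_force: [-0.4, -0.2, -0.5]
opening: 0.0317
finger_force: 39.8
```

jog_arm(moves=[[[0, 0, 0, 0, 0, 0], [0, 0, 0, 0, 0, 0]]])

```text
clock: 41.55
tcp_pos: [0.6004, 0.089, 0.224]
ee_rot: [-3.141, 0.0, 1.469]
wrist_force: [0.4, 0.0, 0.3]
opening: 0.0316
finger_force: 39.8
```

jog_arm(moves=[[[0, 0, 0.03, 0, 0, 0], [0, 0, 0.06, 0, 0, 0], [0, 0, 0.09, 0, 0, 0], [0, 0, 0.12, 0, 0, 0], [0, 0, 0.14, 0, 0, 0]]])

```text
clock: 42.05
tcp_pos: [0.6003, 0.089, 0.1953]
ee_rot: [-3.141, 0.0, 1.469]
wrist_force: [0.1, 0.3, -0.1]
opening: 0.0321
finger_force: 39.8
```

jog_arm(moves=[[[0, 0, 0.01, 0, 0, 0], [0, 0, 0.018, 0, 0, 0], [0, 0, 0.024, 0, 0, 0], [0, 0, 0.024, 0, 0, 0]]])

```text
clock: 42.45
tcp_pos: [0.6002, 0.0889, 0.1936]
ee_rot: [3.141, 0.0, 1.469]
wrist_force: [-4.6, -1.0, 13.6]
opening: 0.0315
finger_force: 41.5
```

jog_arm(moves=[[[0, 0, 0, 0, 0, 0], [0, 0, 0, 0, 0, 0], [0, 0, 0, 0, 0, 0]]], grip=0.6)

```text
clock: 42.75
tcp_pos: [0.6003, 0.089, 0.191]
ee_rot: [-3.141, 0.0, 1.469]
wrist_force: [0.1, -0.3, 0.4]
opening: 0.0513
finger_force: 0.0
```

jog_arm(moves=[[[0, 0, -0.1, 0, 0, 0], [0, 0, -0.25, 0, 0, 0], [0, 0, -0.5, 0, 0, 0], [0, 0, -0.6, 0, 0, 0], [0, 0, -0.6, 0, 0, 0]]])

```text
clock: 43.25
tcp_pos: [0.6013, 0.0891, 0.3149]
ee_rot: [3.134, -0.002, 1.469]
wrist_force: [1.1, -0.7, 0.0]
opening: 0.0514
finger_force: 0.0
```

jog_arm(moves=[[[0, 0, 0, 0, 0, 0], [0, 0, 0, 0, 0, 0]]])

```text
clock: 43.45
tcp_pos: [0.5998, 0.0889, 0.3094]
ee_rot: [-3.138, 0.001, 1.469]
wrist_force: [-0.8, -0.6, -0.6]
opening: 0.051
finger_force: 0.0
```

Run:
```python
from h import *
state(); p,d,P,c=shoot("wrist","w19"); rollers("new1",P,p,.044)
```

```text
t 43.5 grasp [0.5993 0.0888 0.1544] rpy [-1.798e+02  5.000e-02  8.415e+01] F [-0.8 -0.6 -0.6] open 0.0510 ff 0.0
new1 0.79 [5.99e-01 8.94e-02 4.38e-02 9.65e+02] circ [0.5992 0.0894] 0.0171 col [244. 245. 240.]
new1 0.77 [6.130e-01 2.193e-01 4.380e-02 6.990e+02] circ [0.613  0.2247] 0.0161 col [255. 255. 255.]
new1 0.70 [6.062e-01 1.592e-01 4.380e-02 1.270e+03] circ [0.6061 0.1593] 0.017 col [255. 255. 255.]
```

jog_arm(moves=[[[-0.965, -0.249, 0, 0, 0, 0], [-0.965, -0.249, 0, 0, 0, 0], [-0.965, -0.249, 0, 0, 0, 0], [-0.965, -0.249, 0, 0, 0, 0], [-0.965, -0.249, 0, 0, 0, 0]]], grip=0.7)

```text
clock: 44.05
tcp_pos: [0.5291, -0.1022, 0.3102]
ee_rot: [-3.138, 0.002, 1.463]
wrist_force: [1.0, 0.4, -0.2]
opening: 0.0599
finger_force: 0.0
```

jog_arm(moves=[[[-0.965, -0.249, 0, 0, 0, 0], [-0.965, -0.249, 0, 0, 0, 0], [-0.965, -0.249, 0, 0, 0, 0], [-0.965, -0.249, 0, 0, 0, 0], [-0.965, -0.249, 0, 0, 0, 0]]])

```text
clock: 44.55
tcp_pos: [0.4606, -0.2889, 0.3105]
ee_rot: [-3.141, 0.001, 1.463]
wrist_force: [-0.4, 0.5, 0.0]
opening: 0.0597
finger_force: 0.0
```

jog_arm(moves=[[[0, 0, 0, 0, 0, 0], [0, 0, 0, 0, 0, 0], [0, 0, 0, 0, 0, 0]]])

```text
clock: 44.85
tcp_pos: [0.4626, -0.2834, 0.311]
ee_rot: [-3.141, -0.001, 1.471]
wrist_force: [0.2, -0.8, 0.4]
opening: 0.0601
finger_force: 0.0
```

Run:
```python
from h import *
state(); p,d,P,c=shoot("wrist","w20"); rollers("new1",P,p,.0305)
plan([(.461,-.2875,.024,84.2)])
```

```text
t 44.9 grasp [ 0.4626 -0.2833  0.156 ] rpy [-1.7997e+02 -3.0000e-02  8.4280e+01] F [ 0.2 -0.8  0.4] open 0.0601 ff 0.0
new1 0.85 [ 2.997e-01 -3.126e-01  2.790e-02  7.860e+02] circ [ 0.2995 -0.3124] 0.0177 col [94. 56. 29.]
new1 0.64 [ 2.871e-01 -2.288e-01  2.790e-02  1.035e+03] circ [ 0.2871 -0.2286] 0.0177 col [122.  78.  38.]
new1 0.63 [ 4.865e-01 -2.469e-01  3.080e-02  1.044e+03] circ [ 0.4868 -0.2469] 0.0172 col [255. 255. 255.]
new1 0.46 [ 4.865e-01 -2.477e-01  3.080e-02  1.800e+02] circ [ 0.4866 -0.2472] 0.017 col [ 29. 193. 198.]
[ 4.61e-01 -2.88e-01  2.40e-02  8.42e+01] row [-0.02, -0.006, 0.661, -0.0, -0.0, 0.001] mm 132 deg 0.1
```

The last white roller has been knocked to about (0.487, -0.247) and is still standing, so I'll follow it there.

jog_arm(moves=[[[0.193, 0.105, 0, 0, 0, 0], [0.193, 0.105, 0, 0, 0, 0], [0.193, 0.105, 0, 0, 0, 0], [0.193, 0.105, 0, 0, 0, 0], [0.193, 0.105, 0, 0, 0, 0]]])

```text
clock: 45.45
tcp_pos: [0.4865, -0.2489, 0.3113]
ee_rot: [-3.141, 0.0, 1.468]
wrist_force: [-0.3, 0.4, 0.2]
opening: 0.0598
finger_force: 0.0
```

Run:
```python
from h import *
state(); p,d,P,c=shoot("wrist","w21"); rollers("new1",P,p,.0305)
plan([(.4873,-.247,.024,84.2)])
```

```text
t 45.5 grasp [ 0.4865 -0.2489  0.1563] rpy [-1.7999e+02  1.0000e-02  8.4130e+01] F [-0.3  0.4  0.2] open 0.0598 ff 0.0
new1 0.93 [ 4.867e-01 -2.467e-01  3.080e-02  9.500e+02] circ [ 0.4866 -0.2468] 0.0172 col [248. 248. 244.]
new1 0.92 [ 2.872e-01 -2.288e-01  2.790e-02  9.120e+02] circ [ 0.2871 -0.2288] 0.0177 col [91. 53. 27.]
new1 0.65 [ 2.999e-01 -3.125e-01  2.790e-02  7.180e+02] circ [ 0.2993 -0.313 ] 0.0178 col [95. 58. 30.]
[ 4.87e-01 -2.47e-01  2.40e-02  8.42e+01] row [0.011, 0.003, 0.662, -0.0, 0.0, -0.001] mm 132 deg 0.1
```

jog_arm(moves=[[[0.011, 0.003, 0.22, 0, 0, 0], [0.011, 0.003, 0.44, 0, 0, 0], [0.011, 0.003, 0.56, 0, 0, 0], [0.011, 0.003, 0.63, 0, 0, 0], [0.011, 0.003, 0.66, 0, 0, 0]]])

```text
clock: 46.05
tcp_pos: [0.4869, -0.2467, 0.1777]
ee_rot: [-3.139, -0.001, 1.468]
wrist_force: [-0.6, 0.7, 0.1]
opening: 0.0597
finger_force: 0.0
```

jog_arm(moves=[[[0, 0, 0, 0, 0, 0], [0, 0, 0, 0, 0, 0], [0, 0, 0, 0, 0, 0], [0, 0, 0, 0, 0, 0]]], grip=0.3)

```text
clock: 46.45
tcp_pos: [0.4878, -0.2466, 0.1803]
ee_rot: [3.14, 0.001, 1.469]
wrist_force: [0.7, -0.3, 2.0]
opening: 0.0321
finger_force: 39.9
```

jog_arm(moves=[[[0, 0, -0.08, 0, 0, 0], [0, 0, -0.2, 0, 0, 0], [0, 0, -0.4, 0, 0, 0], [0, 0, -0.54, 0, 0, 0], [0, 0, -0.54, 0, 0, 0]]])

```text
clock: 46.95
tcp_pos: [0.4887, -0.247, 0.292]
ee_rot: [3.132, 0.004, 1.469]
wrist_force: [1.0, -0.4, -1.3]
opening: 0.0322
finger_force: 39.8
```

jog_arm(moves=[[[0.535, 0.197, 0, 0, 0, 0], [0.535, 0.197, 0, 0, 0, 0], [0.535, 0.197, 0, 0, 0, 0], [0.535, 0.197, 0, 0, 0, 0]]])

```text
clock: 47.35
tcp_pos: [0.5381, -0.1423, 0.2867]
ee_rot: [-3.141, -0.0, 1.472]
wrist_force: [-0.8, -0.6, -0.7]
opening: 0.0325
finger_force: 39.8
```

jog_arm(moves=[[[0.535, 0.197, 0, 0, 0, 0], [0.535, 0.197, 0, 0, 0, 0], [0.535, 0.197, 0, 0, 0, 0], [0.535, 0.197, 0, 0, 0, 0], [0.535, 0.197, 0, 0, 0, 0]]])

```text
clock: 47.85
tcp_pos: [0.5871, -0.0429, 0.2868]
ee_rot: [-3.14, 0.001, 1.468]
wrist_force: [-0.6, -1.1, -0.1]
opening: 0.0324
finger_force: 39.8
```

jog_arm(moves=[[[0, 0, 0, 0, 0, 0], [0, 0, 0, 0, 0, 0], [0, 0, 0, 0, 0, 0]]])

```text
clock: 48.15
tcp_pos: [0.5874, -0.0427, 0.2874]
ee_rot: [-3.142, 0.0, 1.467]
wrist_force: [0.2, 0.4, -0.1]
opening: 0.0321
finger_force: 39.8
```

Run:
```python
from h import *
state(); p,d,P,c=shoot("wrist","w22"); hand(P); tips(P)
plan([(.5934,.0194,.093,84.2)])
```

```text
t 48.1 grasp [ 0.5874 -0.0427  0.1324] rpy [-1.800e+02  1.000e-02  8.406e+01] F [ 0.2  0.4 -0.1] open 0.0321 ff 39.8
in hand: top tool z 0.1491 x -0.0176..0.0174 mid -0.0001 y -0.0155..0.0154 n 2973
shaft 1 [0.5932 0.0195 0.0613] [0.5935 0.0198] 316 z max 0.0644
shaft 2 [0.5995 0.0833 0.0598] [0.6    0.0833] 33 z max 0.0615
[5.93e-01 1.90e-02 9.30e-02 8.42e+01] row [0.311, -0.003, 0.197, 0.0, 0.0, -0.001] mm 74 deg 0.1
```

jog_arm(moves=[[[0.309, -0.002, 0, 0, 0, 0], [0.309, -0.002, 0.1, 0, 0, 0], [0.309, -0.002, 0.197, 0, 0, 0], [0.309, -0.002, 0.197, 0, 0, 0], [0.309, -0.002, 0.197, 0, 0, 0]]])

```text
clock: 48.7
tcp_pos: [0.5937, 0.0196, 0.248]
ee_rot: [-3.141, 0.0, 1.468]
wrist_force: [0.3, -0.1, -0.2]
opening: 0.0324
finger_force: 39.8
```

jog_arm(moves=[[[0, 0, 0, 0, 0, 0], [0, 0, 0, 0, 0, 0], [0, 0, 0, 0, 0, 0], [0, 0, 0, 0, 0, 0]]])

```text
clock: 49.1
tcp_pos: [0.5938, 0.0197, 0.2484]
ee_rot: [3.141, -0.0, 1.468]
wrist_force: [-1.0, 1.0, -0.0]
opening: 0.0324
finger_force: 39.8
```

Run:
```python
from h import *
state(); plan([(.5935,.0194,.07,84.2)])
```

```text
t 49.1 grasp [0.5939 0.0197 0.0934] rpy [179.95  -0.    84.13] F [-1.  1. -0.] open 0.0324 ff 39.8
[5.94e-01 1.90e-02 7.00e-02 8.42e+01] row [-0.002, -0.001, 0.117, 0.001, -0.0, -0.001] mm 23 deg 0.1
```

jog_arm(moves=[[[-0.002, -0.002, 0.02, 0, 0, 0], [-0.002, -0.002, 0.05, 0, 0, 0], [-0.002, -0.002, 0.075, 0, 0, 0], [-0.002, -0.002, 0.1, 0, 0, 0], [-0.002, -0.002, 0.12, 0, 0, 0]]])

```text
clock: 49.6
tcp_pos: [0.5932, 0.0196, 0.2231]
ee_rot: [-3.141, 0.0, 1.469]
wrist_force: [-0.2, -0.9, 0.4]
opening: 0.0323
finger_force: 39.8
```

jog_arm(moves=[[[0, 0, 0, 0, 0, 0], [0, 0, 0, 0, 0, 0]]])

```text
clock: 49.8
tcp_pos: [0.5932, 0.0196, 0.2238]
ee_rot: [-3.141, 0.0, 1.469]
wrist_force: [-0.3, -0.2, -0.4]
opening: 0.0324
finger_force: 39.9
```

jog_arm(moves=[[[0, 0, 0.03, 0, 0, 0], [0, 0, 0.06, 0, 0, 0], [0, 0, 0.09, 0, 0, 0], [0, 0, 0.12, 0, 0, 0], [0, 0, 0.14, 0, 0, 0]]])

```text
clock: 50.3
tcp_pos: [0.5932, 0.0195, 0.1951]
ee_rot: [-3.141, 0.0, 1.469]
wrist_force: [0.3, -0.2, -0.4]
opening: 0.0323
finger_force: 39.9
```

jog_arm(moves=[[[0, 0, 0.01, 0, 0, 0], [0, 0, 0.018, 0, 0, 0], [0, 0, 0.024, 0, 0, 0], [0, 0, 0.024, 0, 0, 0]]])

```text
clock: 50.7
tcp_pos: [0.5931, 0.0195, 0.1932]
ee_rot: [3.141, 0.0, 1.469]
wrist_force: [-5.8, -0.3, 12.5]
opening: 0.0324
finger_force: 41.0
```

jog_arm(moves=[[[0, 0, 0, 0, 0, 0], [0, 0, 0, 0, 0, 0], [0, 0, 0, 0, 0, 0]]], grip=0.6)

```text
clock: 51.0
tcp_pos: [0.5932, 0.0195, 0.1909]
ee_rot: [-3.141, 0.0, 1.469]
wrist_force: [0.5, -0.2, -0.1]
opening: 0.0514
finger_force: 0.0
```

jog_arm(moves=[[[0, 0, -0.1, 0, 0, 0], [0, 0, -0.25, 0, 0, 0], [0, 0, -0.5, 0, 0, 0], [0, 0, -0.7, 0, 0, 0], [0, 0, -0.9, 0, 0, 0]]])

```text
clock: 51.5
tcp_pos: [0.5931, 0.0195, 0.3726]
ee_rot: [-3.142, 0.0, 1.469]
wrist_force: [1.2, -0.6, -0.7]
opening: 0.0517
finger_force: 0.0
```

jog_arm(moves=[[[0.1, -0.478, 0, 0, 0, 0], [0.1, -0.478, 0, 0, 0, 0], [0.1, -0.478, 0, 0, 0, 0], [0.1, -0.478, 0, 0, 0, 0], [0.1, -0.478, 0, 0, 0, 0]]])

```text
clock: 52.0
tcp_pos: [0.5012, 0.0491, 0.3713]
ee_rot: [3.14, 0.0, 1.469]
wrist_force: [0.0, -0.4, -0.4]
opening: 0.051
finger_force: 0.0
```

jog_arm(moves=[[[0, 0, 0, 0, 0, 0], [0, 0, 0, 0, 0, 0], [0, 0, 0, 0, 0, 0]]])

```text
clock: 52.3
tcp_pos: [0.5008, 0.049, 0.3708]
ee_rot: [-3.141, 0.0, 1.468]
wrist_force: [-0.5, 0.1, 0.6]
opening: 0.0511
finger_force: 0.0
```

Run:
```python
from h import *
state(); p,d,P,c=shoot("wrist","w23"); np.savez("w23.npz",p=p,P=P,W=c[3])
rollers("new1",P,p,.044)
cv2.imwrite("pics/w23c.png",cv2.resize(p[:,:,::-1],None,fx=1.5,fy=1.5,interpolation=cv2.INTER_CUBIC)[:, :768])
```

```text
t 52.3 grasp [0.5008 0.0489 0.2158] rpy [-1.7998e+02  1.0000e-02  8.4130e+01] F [-0.5  0.1  0.6] open 0.0511 ff 0.0
new1 0.93 [5.917e-01 1.950e-02 4.370e-02 5.690e+02] circ [0.5918 0.0195] 0.0171 col [255. 255. 255.]
new1 0.88 [6.057e-01 1.589e-01 4.370e-02 9.270e+02] circ [0.6057 0.1593] 0.0173 col [254. 255. 255.]
new1 0.65 [5.988e-01 8.920e-02 4.380e-02 7.300e+02] circ [0.5991 0.0892] 0.017 col [255. 255. 255.]
new1 0.50 [5.505e-01 1.022e-01 4.390e-02 7.620e+02] circ [0.5412 0.1034] 0.1153 col [133. 166. 198.]
```

View pics/w23c.png

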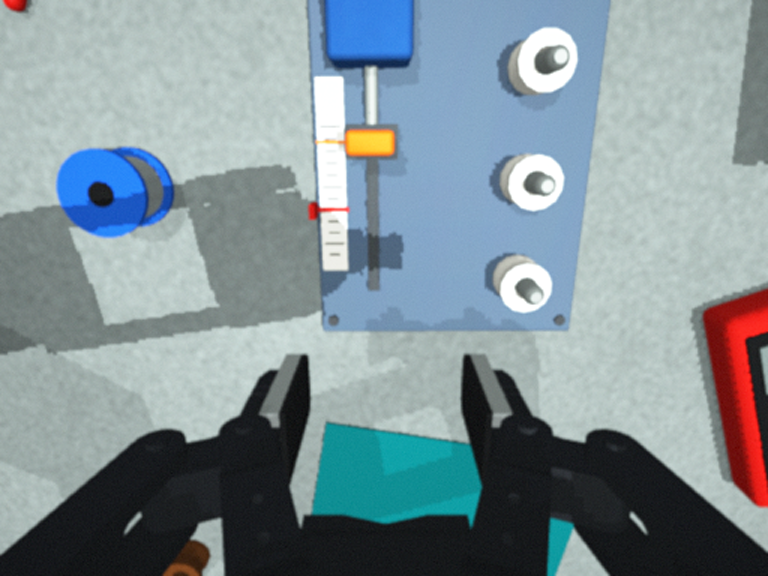

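```bash
cat > g.py <<'E'
from h import *
yaw=np.radians(84.2-90)  # tester yaw
ex=np.array([np.cos(yaw),np.sin(yaw)]); ey=np.array([-ex[1],ex[0]])
o=S.mean(0)-.05*ex
def gauge(p,c,P):
    hsv=cv2.cvtColor(p,cv2.COLOR_RGB2HSV).astype(int); H,Sa,V=hsv[...,0],hsv[...,1],hsv[...,2]
    v,u=np.mgrid[:384,:512]; w=plane(c,np.c_[u.ravel(),v.ravel()],.014)[:,:2]-o
    tx=(w@ex).reshape(384,512); ty=(w@ey).reshape(384,512)
    strip=(tx>-.0935)&(tx<-.074)&(abs(ty)<.15)
    out={}
    for n,m in (("pointer",(H>8)&(H<24)&(Sa>110)&(V>100)),("mark",((H<6)|(H>174))&(Sa>110)&(V>80))):
        k=m&strip
        if k.sum()>3: out[n]=np.median(ty[k]); print(n,k.sum(),"ty %.4f (%.4f..%.4f) tx %.4f"%(np.median(ty[k]),ty[k].min(),ty[k].max(),np.median(tx[k])))
    if len(out)==2: print("pointer beyond mark by mm",1e3*(out["pointer"]-out["mark"]))
    k=(H>8)&(H<24)&(Sa>110)&(abs(P[...,2]-.0695)<.004); q=P[k][:,:2]-o
    if len(q)>20: a=q@ex; b=q@ey; print("handle top tester x %.4f..%.4f y %.4f..%.4f"%(a.min(),a.max(),b.min(),b.max()),"world",o+ex*(a.min()+a.max())/2+ey*(b.min()+b.max())/2,len(q))
E
python3 - <<'E'
from g import *
z=np.load("w23.npz"); c=(*cam("wrist")[:3],z["W"])
gauge(z["p"],c,z["P"])
P=z["P"]; q=P[abs(P[...,2]-.0515)<.003][:,:2]-o; a=q@ex;b=q@ey; k=(a<-.03)&(a>-.08)&(b<.1)&(b>-.02); print("housing y min",np.percentile(b[k],2))
E
```

```text
pointer 24 ty -0.0099 (-0.0109..-0.0089) tx -0.0811
mark 35 ty -0.0555 (-0.0565..-0.0555) tx -0.0843
pointer beyond mark by mm 45.587160662965964
handle top tester x -0.0692..-0.0418 y -0.0168..-0.0037 world [0.49819779 0.12432208] 386
housing y min 0.0355293700123236
```

All four new rollers sit on shafts with their tops at home height. The pointer at (330,142) is about 45.6 mm short of the red mark line at (333,210).

jog_arm(moves=[[[0.374, -0.05, 0, 0, 0, 0], [0.374, -0.05, 0.2, 0, 0, 0], [0.374, -0.05, 0.4, 0, 0, 0], [0.374, -0.05, 0.48, 0, 0, 0], [0.374, -0.05, 0.48, 0, 0, 0]]])

```text
clock: 52.9
tcp_pos: [0.497, 0.1247, 0.2726]
ee_rot: [-3.136, 0.002, 1.469]
wrist_force: [-0.5, 0.0, 1.0]
opening: 0.0517
finger_force: 0.0
```

jog_arm(moves=[[[0, 0, 0, 0, 0, 0], [0, 0, 0, 0, 0, 0], [0, 0, 0, 0, 0, 0]]])

```text
clock: 53.2
tcp_pos: [0.4984, 0.1245, 0.2765]
ee_rot: [3.139, -0.001, 1.468]
wrist_force: [0.1, -0.2, 1.7]
opening: 0.0511
finger_force: 0.0
```

Run:
```python
from g import *
state(); p,d,P,c=shoot("wrist","w24"); gauge(p,c,P)
plan([(.4987,.1243,.054,84.2)])
```

```text
t 53.2 grasp [0.4988 0.1246 0.1215] rpy [ 1.7984e+02 -5.0000e-02  8.4130e+01] F [ 0.1 -0.2  1.7] open 0.0511 ff 0.0
pointer 60 ty -0.0117 (-0.0133..-0.0108) tx -0.0826
mark 74 ty -0.0562 (-0.0581..-0.0553) tx -0.0842
pointer beyond mark by mm 44.567691382085464
handle top tester x -0.0690..-0.0417 y -0.0164..-0.0025 world [0.49845044 0.12503275] 870
[4.99e-01 1.24e-01 5.40e-02 8.42e+01] row [-0.001, 0.002, 0.337, 0.002, -0.0, -0.001] mm 67 deg 0.2
```

jog_arm(moves=[[[0, 0, 0.1, 0, 0, 0], [0, 0, 0.2, 0, 0, 0], [0, 0, 0.3, 0, 0, 0], [0, 0, 0.335, 0, 0, 0], [0, 0, 0.335, 0, 0, 0]]])

```text
clock: 53.75
tcp_pos: [0.4978, 0.1245, 0.2078]
ee_rot: [-3.141, 0.0, 1.469]
wrist_force: [0.1, -0.5, -0.1]
opening: 0.051
finger_force: 0.0
```

jog_arm(moves=[[[0, 0, 0, 0, 0, 0], [0, 0, 0, 0, 0, 0], [0, 0, 0, 0, 0, 0], [0, 0, 0, 0, 0, 0]]], grip=0.2, force=60)

```text
clock: 54.15
tcp_pos: [0.4988, 0.1247, 0.2095]
ee_rot: [3.138, -0.001, 1.469]
wrist_force: [1.6, -1.1, 6.8]
opening: 0.0273
finger_force: 59.7
```

jog_arm(moves=[[[0, 0, 0, 0, 0, 0], [0, 0, 0, 0, 0, 0]]])

```text
clock: 54.35
tcp_pos: [0.4987, 0.1246, 0.2094]
ee_rot: [3.138, -0.001, 1.469]
wrist_force: [1.9, -1.5, 6.5]
opening: 0.027
finger_force: 59.7
```

Run:
```python
from g import *
state(); p,d,P,c=shoot("wrist","w25"); gauge(p,c,P)
```

```text
t 54.4 grasp [0.4993 0.1247 0.0544] rpy [ 1.7979e+02 -5.0000e-02  8.4160e+01] F [ 1.9 -1.5  6.5] open 0.0270 ff 59.7
pointer 178 ty -0.0136 (-0.0557..-0.0116) tx -0.0830
mark 4 ty -0.0576 (-0.0579..-0.0572) tx -0.0746
pointer beyond mark by mm 43.9917771812489
handle top tester x -0.0692..-0.0419 y -0.0165..-0.0015 world [0.4983043  0.12557709] 1955
```

jog_arm(moves=[[[-0.025, 0, 0, 0, 0, 0], [-0.05, 0, 0, 0, 0, 0], [-0.075, 0, 0, 0, 0, 0], [-0.1, 0, 0, 0, 0, 0], [-0.125, 0, 0, 0, 0, 0]]])

```text
clock: 54.9
tcp_pos: [0.4963, 0.1008, 0.2094]
ee_rot: [3.138, -0.004, 1.468]
wrist_force: [0.9, 6.8, 5.3]
opening: 0.0268
finger_force: 59.7
```

jog_arm(moves=[[[-0.025, 0, 0, 0, 0, 0], [-0.05, 0, 0, 0, 0, 0], [-0.07, 0, 0, 0, 0, 0], [-0.085, 0, 0, 0, 0, 0], [-0.085, 0, 0, 0, 0, 0]]])

```text
clock: 55.4
tcp_pos: [0.4946, 0.084, 0.2094]
ee_rot: [3.138, -0.004, 1.467]
wrist_force: [2.4, 7.5, 4.6]
opening: 0.027
finger_force: 59.7
```

Run:
```python
from g import *
state(); p,d,P,c=shoot("wrist","w26"); gauge(p,c,P); cv2.imwrite("pics/w26c.png",cv2.resize(p[60:320,100:360,::-1],None,fx=2.2,fy=2.2,interpolation=cv2.INTER_CUBIC))
for cn in ("scene","top"):
    p,d,P,c=shoot(cn); print(cn); gauge(p,c,P)
```

```text
t 55.4 grasp [0.4953 0.0845 0.0544] rpy [179.77  -0.22  84.06] F [2.4 7.5 4.6] open 0.0270 ff 59.7
pointer 174 ty -0.0538 (-0.0958..-0.0518) tx -0.0830
mark 97 ty -0.0571 (-0.0584..-0.0557) tx -0.0867
pointer beyond mark by mm 3.257466101191417
handle top tester x -0.0692..-0.0418 y -0.0565..-0.0422 world [0.49426528 0.08541269] 1935
scene
top
```

View pics/w26c.png

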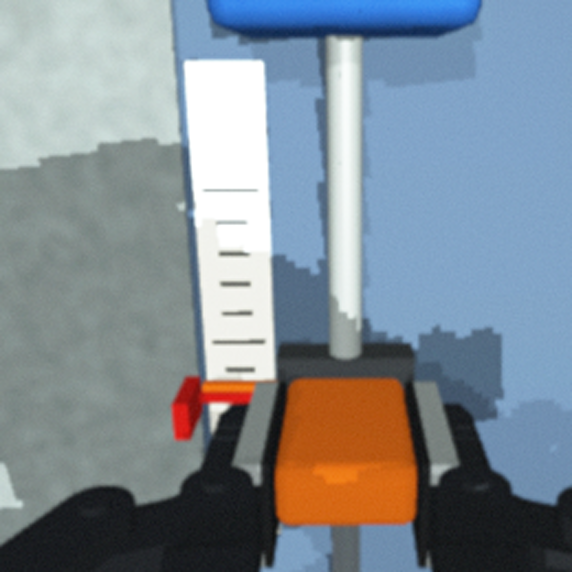

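The crop shows the orange pointer edge at (228,387), just short of the red line at (228,398). I'll check the heights, since parallax matters here.

```bash
cat >> g.py <<'E'
def gauge3(p,P):
    hsv=cv2.cvtColor(p,cv2.COLOR_RGB2HSV).astype(int); H,Sa=hsv[...,0],hsv[...,1]
    Q=P[...,:2]-o; tx=Q@ex; ty=Q@ey; st=(tx>-.095)&(tx<-.073)&(abs(ty)<.15)&(P[...,2]<.045)
    for n,m in (("pointer",(H>8)&(H<24)&(Sa>110)),("mark",((H<6)|(H>174))&(Sa>110))):
        k=m&st
        if k.sum()>2: print(n,k.sum(),"3D ty pct",np.round(np.percentile(ty[k],[0,10,50,90,100]),4),"tx",np.round([tx[k].min(),tx[k].max()],4),"z",np.round(np.percentile(P[...,2][k],[5,50,95]),4))
E
python3 - <<'E'
from g import *
p,d,P,c=shoot("wrist","w27"); gauge3(p,P); state()
z=np.load("w23.npz"); gauge3(z["p"],z["P"])
E
```

```text
pointer 117 3D ty pct [-0.0513 -0.0507 -0.0495 -0.049  -0.0484] tx [-0.0921 -0.0788] z [0.0188 0.021  0.0222]
mark 239 3D ty pct [-0.0607 -0.0586 -0.0551 -0.0512 -0.0428] tx [-0.095  -0.0777] z [0.0157 0.0177 0.0299]
t 55.6 grasp [0.4953 0.0847 0.0544] rpy [179.77  -0.22  84.08] F [1.7 7.4 5.7] open 0.0270 ff 59.7
pointer 24 3D ty pct [-0.0108 -0.0108 -0.0098 -0.0098 -0.0089] tx [-0.0918 -0.0739] z [0.0151 0.0212 0.0222]
mark 69 3D ty pct [-0.0602 -0.0579 -0.0553 -0.0538 -0.0512] tx [-0.095  -0.0734] z [0.0152 0.0172 0.0301]
```

jog_arm(moves=[[[-0.01, 0, 0, 0, 0, 0], [-0.02, 0, 0, 0, 0, 0], [-0.029, 0, 0, 0, 0, 0], [-0.029, 0, 0, 0, 0, 0]]])

```text
clock: 56.0
tcp_pos: [0.4941, 0.0785, 0.2094]
ee_rot: [3.137, -0.004, 1.467]
wrist_force: [1.3, 8.5, 5.0]
opening: 0.0272
finger_force: 59.7
```

Run:
```python
from g import *
p,d,P,c=shoot("wrist","w28"); gauge3(p,P); gauge(p,c,P); state()
cv2.imwrite("pics/w28c.png",cv2.resize(p[160:300,140:280,::-1],None,fx=4,fy=4,interpolation=cv2.INTER_CUBIC))
```

```text
pointer 120 3D ty pct [-0.0569 -0.0565 -0.0553 -0.0547 -0.0539] tx [-0.0924 -0.0746] z [0.0186 0.0209 0.022 ]
mark 260 3D ty pct [-0.0609 -0.0581 -0.0544 -0.0516 -0.0499] tx [-0.095  -0.0736] z [0.0151 0.0174 0.0298]
pointer 170 ty -0.0593 (-0.1014..-0.0573) tx -0.0832
mark 111 ty -0.0554 (-0.0567..-0.0547) tx -0.0839
pointer beyond mark by mm -3.8825345393595985
handle top tester x -0.0691..-0.0418 y -0.0620..-0.0480 world [0.49376881 0.07974509] 1950
t 56.0 grasp [0.4948 0.079  0.0544] rpy [179.76  -0.23  84.07] F [2.1 8.2 5.7] open 0.0273 ff 59.7
```

View pics/w28c.png

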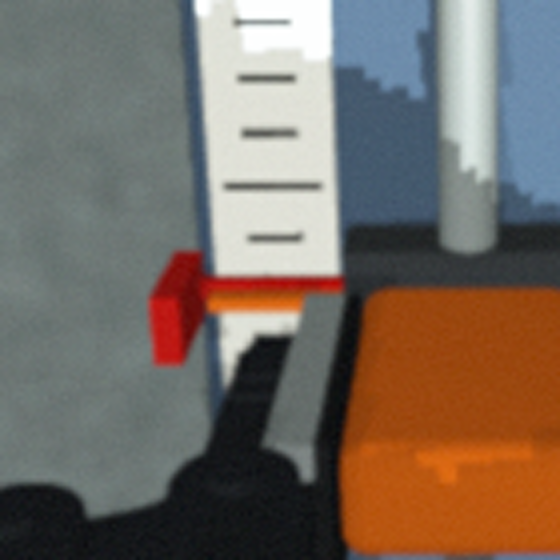

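The pointer's 3D centre is now within about 0.3 mm of the mark line's centre. In the crop, the red line at row 285 and the orange at row 301 overlap once the pointer's extra height is allowed for. I'll hold, then ease back.

jog_arm(moves=[[[0, 0, 0, 0, 0, 0], [0, 0, 0, 0, 0, 0], [0, 0, 0, 0, 0, 0], [0, 0, 0, 0, 0, 0], [0, 0, 0, 0, 0, 0]]])

```text
clock: 56.55
tcp_pos: [0.4941, 0.0786, 0.2094]
ee_rot: [3.137, -0.004, 1.467]
wrist_force: [2.8, 8.3, 5.6]
opening: 0.0269
finger_force: 59.7
```

jog_arm(moves=[[[0, 0, 0, 0, 0, 0], [0, 0, 0, 0, 0, 0], [0, 0, 0, 0, 0, 0], [0, 0, 0, 0, 0, 0], [0, 0, 0, 0, 0, 0]]])

```text
clock: 57.05
tcp_pos: [0.4941, 0.0786, 0.2095]
ee_rot: [3.137, -0.004, 1.467]
wrist_force: [2.6, 8.1, 5.8]
opening: 0.0272
finger_force: 59.7
```

jog_arm(moves=[[[0, 0, 0, 0, 0, 0], [0, 0, 0, 0, 0, 0], [0, 0, 0, 0, 0, 0], [0, 0, 0, 0, 0, 0], [0, 0, 0, 0, 0, 0]]])

```text
clock: 57.55
tcp_pos: [0.4941, 0.0786, 0.2094]
ee_rot: [3.137, -0.004, 1.467]
wrist_force: [1.5, 8.3, 5.3]
opening: 0.0275
finger_force: 59.7
```

jog_arm(moves=[[[0, 0, 0, 0, 0, 0], [0, 0, 0, 0, 0, 0], [0, 0, 0, 0, 0, 0], [0, 0, 0, 0, 0, 0], [0, 0, 0, 0, 0, 0]]])

```text
clock: 58.05
tcp_pos: [0.4941, 0.0786, 0.2094]
ee_rot: [3.137, -0.004, 1.467]
wrist_force: [2.4, 7.7, 5.2]
opening: 0.0271
finger_force: 59.7
```

jog_arm(moves=[[[0, 0, 0, 0, 0, 0], [0, 0, 0, 0, 0, 0], [0, 0, 0, 0, 0, 0], [0, 0, 0, 0, 0, 0], [0, 0, 0, 0, 0, 0]]])

```text
clock: 58.55
tcp_pos: [0.4941, 0.0786, 0.2094]
ee_rot: [3.137, -0.004, 1.467]
wrist_force: [1.9, 9.1, 5.1]
opening: 0.027
finger_force: 59.7
```

Run:
```python
from g import *
p,d,P,c=shoot("wrist"); gauge3(p,P); state()
```

```text
pointer 122 3D ty pct [-0.0571 -0.056  -0.0552 -0.0547 -0.0541] tx [-0.0922 -0.0745] z [0.0183 0.0209 0.0222]
mark 260 3D ty pct [-0.0609 -0.0582 -0.0544 -0.0517 -0.0502] tx [-0.095  -0.0736] z [0.0147 0.0172 0.0296]
t 58.6 grasp [0.4947 0.0791 0.0544] rpy [179.77  -0.23  84.08] F [3.1 8.1 5.8] open 0.0270 ff 59.7
```

jog_arm(moves=[[[0.002, 0, 0, 0, 0, 0], [0.002, 0, 0, 0, 0, 0], [0.002, 0, 0, 0, 0, 0], [0.002, 0, 0, 0, 0, 0], [0.002, 0, 0, 0, 0, 0]]])

```text
clock: 59.1
tcp_pos: [0.4941, 0.079, 0.2094]
ee_rot: [3.137, -0.004, 1.467]
wrist_force: [2.4, 8.6, 5.6]
opening: 0.0269
finger_force: 59.7
```

jog_arm(moves=[[[0, 0, 0, 0, 0, 0], [0, 0, 0, 0, 0, 0], [0, 0, 0, 0, 0, 0], [0, 0, 0, 0, 0, 0], [0, 0, 0, 0, 0, 0]]])

```text
clock: 59.6
tcp_pos: [0.4941, 0.079, 0.2094]
ee_rot: [3.137, -0.004, 1.467]
wrist_force: [2.1, 7.8, 4.6]
opening: 0.0273
finger_force: 59.7
```

jog_arm(moves=[[[0, 0, 0, 0, 0, 0], [0, 0, 0, 0, 0, 0], [0, 0, 0, 0, 0, 0], [0, 0, 0, 0, 0, 0], [0, 0, 0, 0, 0, 0]]])

```text
clock: 60.1
tcp_pos: [0.4941, 0.079, 0.2094]
ee_rot: [3.137, -0.004, 1.467]
wrist_force: [1.7, 8.6, 5.6]
opening: 0.0274
finger_force: 59.7
```

jog_arm(moves=[[[0, 0, 0, 0, 0, 0], [0, 0, 0, 0, 0, 0], [0, 0, 0, 0, 0, 0], [0, 0, 0, 0, 0, 0], [0, 0, 0, 0, 0, 0]]])

```text
clock: 60.6
tcp_pos: [0.4941, 0.079, 0.2094]
ee_rot: [3.137, -0.004, 1.467]
wrist_force: [2.8, 8.4, 5.6]
opening: 0.0269
finger_force: 59.7
```

jog_arm(moves=[[[0, 0, 0, 0, 0, 0], [0, 0, 0, 0, 0, 0], [0, 0, 0, 0, 0, 0], [0, 0, 0, 0, 0, 0], [0, 0, 0, 0, 0, 0]]])

```text
clock: 61.1
tcp_pos: [0.4941, 0.079, 0.2094]
ee_rot: [3.137, -0.004, 1.467]
wrist_force: [2.0, 8.9, 5.0]
opening: 0.0265
finger_force: 59.7
```

jog_arm(moves=[[[0.01, 0, 0, 0, 0, 0], [0.02, 0, 0, 0, 0, 0], [0.03, 0, 0, 0, 0, 0], [0.04, 0, 0, 0, 0, 0], [0.05, 0, 0, 0, 0, 0]]])

```text
clock: 61.6
tcp_pos: [0.4951, 0.0888, 0.2094]
ee_rot: [3.138, -0.004, 1.468]
wrist_force: [2.8, 6.8, 4.5]
opening: 0.0275
finger_force: 59.7
```

jog_arm(moves=[[[0.01, 0, 0, 0, 0, 0], [0.02, 0, 0, 0, 0, 0], [0.03, 0, 0, 0, 0, 0], [0.04, 0, 0, 0, 0, 0], [0.05, 0, 0, 0, 0, 0]]])

```text
clock: 62.1
tcp_pos: [0.4961, 0.0986, 0.2094]
ee_rot: [3.138, -0.003, 1.468]
wrist_force: [1.4, 5.1, 5.5]
opening: 0.0271
finger_force: 59.7
```

jog_arm(moves=[[[0.01, 0, 0, 0, 0, 0], [0.02, 0, 0, 0, 0, 0], [0.03, 0, 0, 0, 0, 0], [0.04, 0, 0, 0, 0, 0], [0.05, 0, 0, 0, 0, 0]]])

```text
clock: 62.6
tcp_pos: [0.4971, 0.1084, 0.2094]
ee_rot: [3.138, -0.003, 1.468]
wrist_force: [1.8, 5.3, 5.9]
opening: 0.0273
finger_force: 59.8
```

jog_arm(moves=[[[0.01, 0, 0, 0, 0, 0], [0.02, 0, 0, 0, 0, 0], [0.03, 0, 0, 0, 0, 0], [0.04, 0, 0, 0, 0, 0], [0.05, 0, 0, 0, 0, 0]]])

```text
clock: 63.1
tcp_pos: [0.4981, 0.1182, 0.2094]
ee_rot: [3.138, -0.003, 1.468]
wrist_force: [1.6, 3.2, 5.3]
opening: 0.0273
finger_force: 59.8
```

jog_arm(moves=[[[0.01, 0, 0, 0, 0, 0], [0.02, 0, 0, 0, 0, 0], [0.028, 0, 0, 0, 0, 0], [0.035, 0, 0, 0, 0, 0], [0.035, 0, 0, 0, 0, 0]]])

```text
clock: 63.6
tcp_pos: [0.4987, 0.1246, 0.2094]
ee_rot: [3.138, -0.001, 1.469]
wrist_force: [1.9, 0.8, 5.7]
opening: 0.0267
finger_force: 59.9
```

Run:
```python
from g import *
p,d,P,c=shoot("wrist"); gauge3(p,P); gauge(p,c,P); state()
```

```text
pointer 118 3D ty pct [-0.0112 -0.0106 -0.0096 -0.0091  0.0011] tx [-0.0923 -0.0757] z [0.0185 0.0209 0.022 ]
mark 5 3D ty pct [-0.057  -0.0566 -0.056  -0.0546 -0.0546] tx [-0.074  -0.0733] z [0.0155 0.0174 0.0176]
pointer 178 ty -0.0136 (-0.0557..-0.0116) tx -0.0830
mark 4 ty -0.0576 (-0.0580..-0.0572) tx -0.0746
pointer beyond mark by mm 43.98730804839483
handle top tester x -0.0692..-0.0419 y -0.0162..-0.0021 world [0.49827436 0.12536599] 1959
t 63.6 grasp [0.4993 0.1247 0.0544] rpy [ 1.7979e+02 -7.0000e-02  8.4160e+01] F [ 3.2 -0.5  5.3] open 0.0272 ff 59.9
```

The slide is fully in, with y force near 0. Now to release, rise, back off and check.

jog_arm(moves=[[[0, 0, 0, 0, 0, 0], [0, 0, 0, 0, 0, 0], [0, 0, 0, 0, 0, 0], [0, 0, 0, 0, 0, 0]]], grip=0.6)

```text
clock: 64.05
tcp_pos: [0.4975, 0.1241, 0.2078]
ee_rot: [-3.141, 0.0, 1.469]
wrist_force: [0.2, 1.4, 0.2]
opening: 0.0513
finger_force: 0.0
```

jog_arm(moves=[[[0, 0, -0.1, 0, 0, 0], [0, 0, -0.25, 0, 0, 0], [0, 0, -0.5, 0, 0, 0], [0, 0, -0.7, 0, 0, 0], [0, 0, -0.9, 0, 0, 0]]])

```text
clock: 64.55
tcp_pos: [0.4974, 0.1241, 0.3898]
ee_rot: [-3.142, 0.0, 1.469]
wrist_force: [2.0, 0.7, 0.2]
opening: 0.0514
finger_force: 0.0
```

jog_arm(moves=[[[-0.6, -0.3, -0.2, 0, 0, 0], [-0.6, -0.3, -0.2, 0, 0, 0], [-0.6, -0.3, -0.2, 0, 0, 0], [-0.6, -0.3, -0.2, 0, 0, 0], [-0.6, -0.3, -0.2, 0, 0, 0]]])

```text
clock: 65.05
tcp_pos: [0.4254, 0.0105, 0.4284]
ee_rot: [3.141, -0.0, 1.467]
wrist_force: [-0.1, 0.6, -0.1]
opening: 0.0511
finger_force: 0.0
```

jog_arm(moves=[[[0, 0, 0, 0, 0, 0], [0, 0, 0, 0, 0, 0], [0, 0, 0, 0, 0, 0]]])

```text
clock: 65.35
tcp_pos: [0.4264, 0.0116, 0.4275]
ee_rot: [-3.14, 0.0, 1.47]
wrist_force: [0.1, -0.8, -0.3]
opening: 0.051
finger_force: 0.0
```

Run:
```python
from g import *
state(); p,d,P,c=shoot("wrist","w30"); rollers("new1",P,p,.044); gauge(p,c,P)
p,d,P,c=shoot("scene","s30")
```

```text
t 65.3 grasp [0.4262 0.0116 0.2725] rpy [-179.93    0.     84.23] F [ 0.1 -0.8 -0.3] open 0.0510 ff 0.0
new1 0.82 [6.054e-01 1.522e-01 4.360e-02 4.030e+02] circ [0.6052 0.157 ] 0.0172 col [225. 231. 228.]
new1 0.81 [5.916e-01 1.950e-02 4.360e-02 4.950e+02] circ [0.5916 0.0195] 0.0173 col [254. 255. 255.]
new1 0.63 [5.985e-01 8.920e-02 4.370e-02 5.960e+02] circ [0.5988 0.0891] 0.0175 col [254. 255. 254.]
pointer 14 ty -0.0092 (-0.0103..-0.0082) tx -0.0798
mark 20 ty -0.0552 (-0.0563..-0.0552) tx -0.0842
pointer beyond mark by mm 45.95619378957794
handle top tester x -0.0698..-0.0422 y -0.0170..-0.0031 world [0.49776416 0.12452549] 292
```

View pics/s30.png

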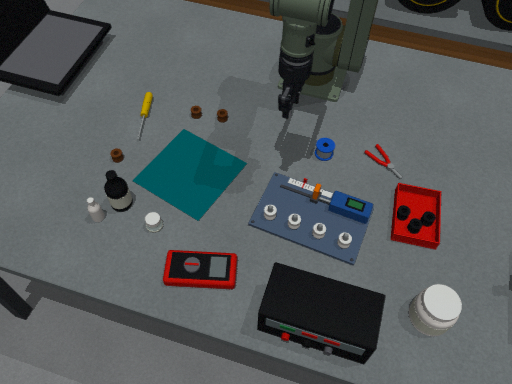

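The final picture shows four white rollers on the shafts at (270,212) to (344,240) and three black ones in the tray near (415,218). The mat is empty, the bystanders haven't moved, and the handle is in.

```bash
python3 -c "
from cell import ticket
print(ticket.sign_off())"
```

```text
the job is handed in; nothing more can be done
None
```

The job is handed in: three worn rollers are in the scrap tray, four new rollers are home on their shafts, and the handle was drawn to the mark (within about 0.5 mm by camera), held over two seconds, eased back in and released; the sign-off gave no verdict.

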